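# Square up the panel for scribing

## Task

Lay the square on the sloping stand with its thick stock flush along the upper edge of the white panel and its thin blade lying down over the panel, centred on the red line. Then turn the yellow swivel clip clockwise until its tail points at the red tick, so that its arm lies over the end of the stock. Leave the square flush and let go of everything; do not knock over or push aside the two containers and the tape roll.

Things in the scene. Friction and masses are not known exactly. Their poses are not given: they have to be found in the camera images.
- panel: white panel, 6 mm thick, fixed on a blue plate sloping at 28 degrees on a fixed stand. Axes: x up the slope, y left along the panel's upper edge, z out of the slope. Origin: on the blue surface (z = 0) where the red line (4 wide, along -x) meets the upper edge. Panel: x -125..0, y -105..95, z 0..6. Blue plate: x -135..95, y -140..100, high edge 129 above the bench
- square: loose T-square, 0.4 kg, starting upright on the bench. Origin: middle of the stock's flush face, at the underside; z up. Steel stock x 0..20, y -80..80, z 0..12; black grip rib on it x 2..18, y -25..25, z 12..37 (hold here); thin dark steel blade x -90..0, y -15..15, z 7..9.5, which passes over the panel. Laid correctly, its frame coincides with panel's
- face_left (a point): point on the square's flush face at its +y end (square frame 0, 80, 3)
- face_right (a point): point on the square's flush face at its -y end (square frame 0, -80, 3)
- clip_grip (a point): on the yellow clip's axis (parallel to panel z, at panel x 48, y -70) at gripping height, panel z 40. Turns with the clip: -y along the arm. Grip bar 44 long (y), 12 thick (x), panel z 22..48; under it the arm (12 wide, z 16..22) reaches 48 from the axis and a thin tail 24 the other way, over a white disc (radius 30) with a red tick on its uphill side
- clip (a joint): clip angle, rad, growing clockwise seen from above the slope, range 0..2.1. At 0 the arm points to panel -y (away from the square's place); at 1.571 the tail is on the red tick and the arm points down the slope over the stock's right end
- can: bystander: white and grey can, 56 diameter x 180 high, origin at the centre of its underside
- bottle: bystander: white bottle with a blue cap, 60 diameter x 160 high, origin at the centre of its underside
- tape: bystander: yellow tape roll lying flat, 84 diameter x 20 high, origin at the centre of its underside
Things that resemble listed ones, but are neither listed nor needed, are in the scene too. Of the things that look like the square, take the one that is farthest from the robot's base at the start.

How it is judged:
On the way, in this order (a step that is already met when the one before it is completed fails the run):
1. the square lies flush against the panel's upper edge, blade centred on the red line, while the clip is still turned away (x of face_left in the frame of panel between -0.002 and 0.0025 m and x of face_right in the frame of panel between -0.002 and 0.0025 m and y of square in the frame of panel between -0.007 and 0.007 m and z of square in the frame of panel between -0.003 and 0.003 m and angle between the z axis of square and the z axis of panel, either way round below 0.05 rad and angle between square's own z axis and vertical below 0.8 rad and linear speed of square below 0.02 m/s and value of joint clip below 0.9 rad), for 0.3 s.
2. the clip's tail points at the red tick (value of joint clip between 1.44 and 1.7 rad), for 0.2 s.
At the end, for the whole second after the job is handed in: Both ends of the stock's face are within 2 mm of the panel's upper edge, the blade within 7 mm of the red line's middle, the square flat on the slope (3 mm, 3 degrees) and at rest, the clip's tail within 7 degrees of the tick (1.44 to 1.70), and can, bottle and tape within 30 mm of their starts (all of step 2 and x of face_left in the frame of panel between -0.002 and 0.0025 m and x of face_right in the frame of panel between -0.002 and 0.0025 m and y of square in the frame of panel between -0.007 and 0.007 m and z of square in the frame of panel between -0.003 and 0.003 m and angle between the z axis of square and the z axis of panel, either way round below 0.05 rad and angle between square's own z axis and vertical below 0.8 rad and linear speed of square below 0.02 m/s and distance of each of can, bottle, tape from where it was at the start of the episode below 0.03 m and angle between each of can, bottle, tape's own z axis and vertical below 0.35 rad); the robot touches nothing.
It fails at once if the can, the bottle or the tape roll is pushed more than 30 mm or tipped over (not (distance of each of can, bottle, tape from where it was at the start of the episode below 0.03 m and angle between each of can, bottle, tape's own z axis and vertical below 0.35 rad)).
It also fails if it takes over 51 s, if anything falls off the work surface, if the arm or the gripper's body presses on something with over 40 N, if the wrist force passes 120 N, or if a joint passes its speed limit or range.

## Robot

A 6-joint arm with a two-finger parallel gripper is mounted at the origin on the work surface. World frame = base frame: x ahead of the robot, y to its left, z up, the work surface at z = 0. Lengths are in m, angles in rad, forces in N, time in s.
With the tool pointing down it reaches from about 0.35 to 0.975 m from the base axis. Payload 4.9 kg.
Tool frame: the origin (TCP) lies at the very end of the fingers, on their centre line; the grasp point (between the pads) lies ctrl.hold_point_z behind it (ctrl.hold_point_z is the distance from the TCP to the grasp point, in m); z points along the fingers, y is the line along which they close (so a half turn about z gives the same grasp; the last joint's range is limited). The gripper opens to 85 mm and grips with 20 to 120 N. Pads are 22 mm wide; open, the fingers measure 114 mm over their backs; the gripper's body (76 mm by 85 mm) begins 54 mm behind the grasp point. The pads swing forward as they close: fully open they stand 13 mm farther back than shut.
Start: joints at [1.006, 0.053, 1.613, -0, 1.476, -0.119], TCP at [0.269, 0.564, 0.231] pointing down, gripper open.
Joint ranges: [-3.01, 3.01], [-1.01, 2.22], [0.06, 2.58], [-1.02, 4.17], [0.09, 2.62], [-3.14, 3.14]. Speed limits (rad/s): [2.57, 2.57, 3.14, 3.14, 3.14, 3.14].

## Interface

Orientations are given as a rotation vector (axis times angle).
In Python, from station import ctrl gives the robot as it stands. The module is installed in compiled form; this text tells all that it offers.
- The arm moves only by the tool jog_arm, never from a script. Its argument "deltas" is a list of rows, each a list of 3 entries, a list of its own where there are three numbers: the closure, from -1 (fully open) to 1 (shut), then the shift along the world's x, y, z scaled (see below), then the turn, a rotation vector about the world's x, y, z scaled (see below). A call has 1 to 12 rows; each row is the pose to reach, as a shift and turn from the pose commanded when the call began, turning the shorter way round; what a row does not reach only later rows make up. The controller multiplies each number of a shift by 0.4 m and each number of a turn by 180 degrees. A row lasts 1/12 s, in which the tool goes at most 41.7 mm and 7.16 degrees, less where a joint would pass 70% of its speed; a pose out of reach is approached as far as the arm can. A call with a number of a shift or a turn outside -1 to 1 is refused whole. A call with a gripper value outside its range is refused whole. The fingers move at their own pace and stop on an object; "squeeze" is the grip in N (left out, the last holds). Time passes only in rows, so rows that repeat a pose let the fingers close. It gives the time, the measured TCP pose, the force, the opening and the grip force at its end, in the units of the state.
- ctrl.get_obs(): the state, without advancing time (a new reading comes with each control period).
- ctrl.get_image(name): name is "side" or "top" or "wrist"; returns the picture (384x512x3 uint8, red, green, blue); there is no depth.
- ctrl.get_calibration(name): a dict with "K" (3x3 intrinsics, pixels), "dist_coeffs" ([k1, k2, p1, p2, k3] as OpenCV has them; the pictures are not rectified), "extrinsics" (4x4, takes a point from world to camera coordinates). Camera axes: x right, y down, z forward; pixel columns grow to the right and rows downward; lengths in m; the calibration is good to about 2 mm. A picture is of the moment at which its call begins: read the wrist's pose just before it. get_calibration takes no time and is no camera call; for the wrist camera it gives the pose at the moment of the call.
- ctrl.finish_job(): hands the job in; it is judged then, once.
The state is a dict: "t": time; "q": joint angles; "dq": joint speeds; "effort": joint torques, N m; "tool_pos": TCP position; "tool_rot": TCP orientation; "contact_force": force on the tool from outside, world axes, zero at the start; "wrist_torque": the same for the moment, N m; "opening": finger opening in m; "grip_force": force on a finger pad.
Only numpy, scipy, OpenCV 4.12 (cv2) and the standard library are available. Lean on these libraries where they do the work, as an engineer would, in place of code of your own. Each camera call takes 0.05 s, during which the arm holds its last target. There are 200 camera calls.

## Working session

There is one attempt and no reset: what is moved stays moved. The work goes in short steps, Python scripts to look and compute and a tool call to move; the robot and the scene stay as the last step left them, time stands still between calls to the robot, and variables do not carry over. Pictures are saved under pics/ and viewed, at most 10 in all, crops included, and the job is handed in when it is done.

Besides the shell and the picture viewer there is one more tool, called after ">>>" by a JSON object that holds its "api" and its "payload". jog_arm: Moves the arm, as the interface text tells. Its arguments: {"type":"object","properties":{"deltas":{"type":"array","items":{"type":"array"}},"squeeze":{"type":"number"}},"required":["deltas"]}

```bash
mkdir -p pics; ls
cat > h.py <<'E'
import numpy as np, cv2
from station import ctrl
from scipy.spatial.transform import Rotation as R
def cal(n):
    c=ctrl.get_calibration(n); return np.array(c["K"],float),np.array(c["dist_coeffs"],float),np.array(c["extrinsics"],float)
def ray(c,px):
    K,d,T=c; p=cv2.undistortPoints(np.array(px,float).reshape(-1,1,2),K,d).reshape(-1,2)
    D=np.c_[p,np.ones(len(p))]@T[:3,:3]; o=-T[:3,:3].T@T[:3,3]
    return o,D/np.linalg.norm(D,axis=1)[:,None]
def onz(c,px,z):
    o,D=ray(c,px); return o+D*((z-o[2])/D[:,2])[:,None]
def onplane(c,px,p0,n):
    o,D=ray(c,px); return o+D*(((p0-o)@n)/(D@n))[:,None]
def proj(c,P):
    K,d,T=c; return cv2.projectPoints(np.array(P,float).reshape(-1,3),cv2.Rodrigues(T[:3,:3])[0],T[:3,3],K,d)[0].reshape(-1,2)
def tri(c1,p1,c2,p2):
    o1,d1=ray(c1,p1);o2,d2=ray(c2,p2);out=[]
    for a,b in zip(d1,d2):
        s=np.linalg.lstsq(np.c_[a,-b],o2-o1,rcond=None)[0]
        x,y=o1+a*s[0],o2+b*s[1]; out.append(np.r_[(x+y)/2,np.linalg.norm(x-y)])
    return np.array(out)
def save(n,im): cv2.imwrite(n,cv2.cvtColor(im,cv2.COLOR_RGB2BGR))
E
python3 - <<'E'
from h import *
o=ctrl.get_obs(); print(o, ctrl.hold_point_z)
for n in ("side","top","wrist"):
    c=cal(n); im=ctrl.get_image(n); np.save(f"pics/{n}0.npy",im); save(f"pics/{n}0.png",im)
    print(n,c[0].round(1).tolist(),c[1],c[2].round(3).tolist(), (-c[2][:3,:3].T@c[2][:3,3]).round(3))
a=np.load("pics/side0.npy");b=np.load("pics/top0.npy")
E
```

```text
pics
{'t': 0.0, 'q': array([ 1.00597785e+00,  5.33510927e-02,  1.61430190e+00,  4.20445679e-05,
        1.47598865e+00, -1.19031035e-01]), 'dq': array([ 5.11139212e-05,  1.02806180e-03,  1.20020098e-03, -5.03880092e-04,
        1.29391682e-03, -9.66931189e-04]), 'effort': array([-1.15126924e-03, -3.93672574e+01, -3.70182931e+01, -1.75877130e-04,
        6.86793326e-03,  1.16133347e-05]), 'tool_pos': array([0.26915157, 0.56338751, 0.23006187]), 'tool_rot': array([-6.94302735e-01, -3.06316423e+00,  3.00948660e-03]), 'contact_force': array([-0.12158275, -0.29915035,  0.10844429]), 'wrist_torque': array([-0.07444803, -0.0306449 , -0.00923853]), 'grip_force': 0.0, 'opening': 0.08568419514053124} 0.0187
side [[461.9, 0.0, 254.6], [0.0, 461.9, 189.5], [0.0, 0.0, 1.0]] [-0.14054715  0.          0.          0.          0.        ] [[-0.989, -0.143, -0.024, 0.505], [-0.062, 0.561, -0.825, 0.118], [0.131, -0.815, -0.564, 1.615], [0.0, 0.0, 0.0, 1.0]] [0.294 1.323 1.02 ]
top [[395.9, 0.0, 254.1], [0.0, 395.9, 192.9], [0.0, 0.0, 1.0]] [-0.13299998  0.          0.          0.          0.        ] [[0.085, -0.996, -0.0, -0.016], [-0.975, -0.083, -0.208, 0.506], [0.207, 0.018, -0.978, 1.229], [0.0, 0.0, 0.0, 1.0]] [0.24  0.004 1.308]
wrist [[282.2, 0.0, 254.6], [0.0, 282.2, 191.9], [0.0, 0.0, 1.0]] [-0.06924632  0.          0.          0.          0.        ] [[0.431, 0.903, -0.003, -0.623], [0.87, -0.414, 0.267, -0.036], [0.239, -0.117, -0.964, 0.379], [0.0, 0.0, 0.0, 1.0]] [0.209 0.592 0.373]
```

View pics/top0.png

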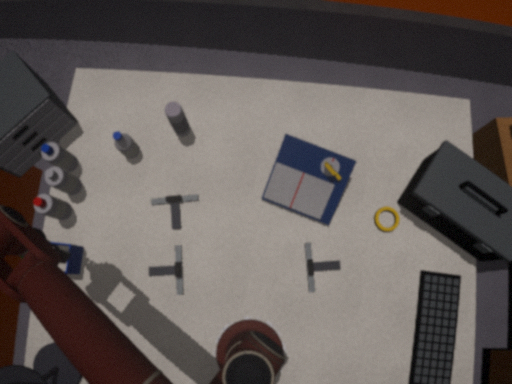

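View pics/side0.png

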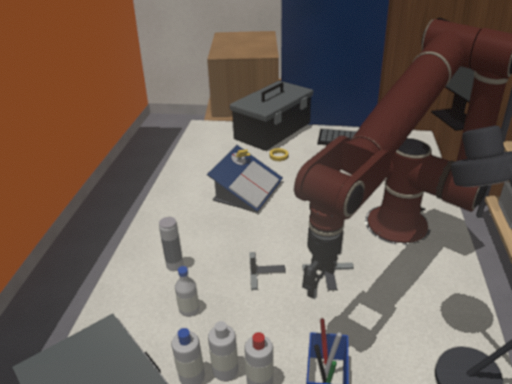

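Candidates for the square in the top view are T-shapes at (175,203), (172,270) and (315,267). The base is near (250,365). The farthest is (175,203), with stock (152,204)–(199,197) and blade down to (177,228). The can is at (177,118), the bottle at (126,145), the tape at (387,219), the stand at (308,180) and the clip at (332,170). I'll get coarse positions now.

Run:
```python
from h import *
c=cal("top"); s=cal("side")
for n,p in dict(A=(175,203),B=(172,270),C=(315,267)).items():
    P=onz(c,[p],0.01)[0]; print(n,P.round(3),np.hypot(*P[:2]).round(3))
print("stock ends,blade end",onz(c,[(152,204),(199,197),(177,228)],.012).round(3).tolist())
print("side stock ends?",onz(s,[(253,253),(254,288),(285,269)],.012).round(3).tolist())
print("can btl tape bottoms",onz(c,[(184,136),(134,157),(387,219)],0.0).round(3).tolist())
print("blue corners tri (upper-left, lower-left..)",onz(c,[(287,135),(355,160),(330,224),(262,198)],.06).round(3).tolist())
im=np.load("pics/top0.npy")[90:290,120:380]
save("pics/c1.png",cv2.resize(im,None,fx=3,fy=3,interpolation=cv2.INTER_CUBIC))
save("pics/w.png",np.load("pics/wrist0.npy"))
# tool-camera transform
o=ctrl.get_obs(); w=cal("wrist"); Tt=np.eye(4); Tt[:3,:3]=R.from_rotvec(o["tool_rot"]).as_matrix(); Tt[:3,3]=o["tool_pos"]
X=w[2]@Tt; np.save("camtool.npy",X); print(X.round(3).tolist()); print(Tt.round(3).tolist())
```

```text
A [0.457 0.29  0.01 ] 0.541
B [0.236 0.273 0.01 ] 0.361
C [ 0.286 -0.19   0.01 ] 0.343
stock ends,blade end [[0.447, 0.367, 0.012], [0.484, 0.211, 0.012], [0.374, 0.272, 0.012]]
side stock ends? [[0.482, 0.226, 0.012], [0.457, 0.378, 0.012], [0.373, 0.287, 0.012]]
can btl tape bottoms [[0.699, 0.291, 0.0], [0.608, 0.457, 0.0], [0.465, -0.427, 0.0]]
blue corners tri (upper-left, lower-left..) [[0.71, -0.065, 0.06], [0.643, -0.296, 0.06], [0.423, -0.222, 0.06], [0.489, 0.001, 0.06]]
[[0.001, 1.0, 0.001, 0.001], [-0.964, 0.001, -0.267, 0.026], [-0.267, -0.001, 0.964, 0.156], [0.0, 0.0, 0.0, 1.0]]
[[-0.902, 0.431, -0.001, 0.269], [0.431, 0.902, -0.001, 0.564], [0.0, -0.002, -1.0, 0.23], [0.0, 0.0, 0.0, 1.0]]
```

View pics/c1.png

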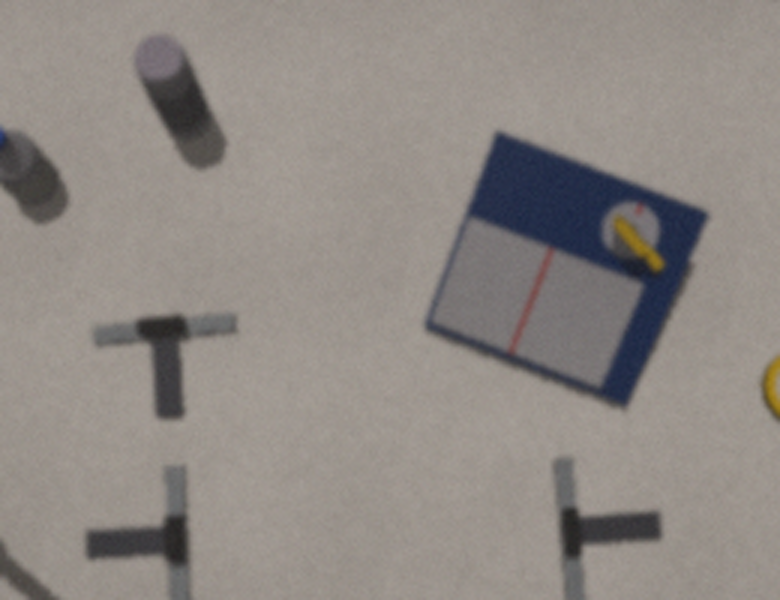

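The crop confirms target A: stock from (95,335) to (236,323), rib at (162,327), blade down to (170,415). It is the T farthest from the base. The clip arm points right and down, at roughly 0.4 rad. I'm moving the wrist camera above the square.

>>> {"api": "jog_arm", "payload": {"deltas": [[-1,[0.49,-0.69,-0.05],[0,0,-0.294]],[-1,[0.49,-0.69,-0.05],[0,0,-0.294]],[-1,[0.49,-0.69,-0.05],[0,0,-0.294]],[-1,[0.49,-0.69,-0.05],[0,0,-0.294]],[-1,[0.49,-0.69,-0.05],[0,0,-0.294]],[-1,[0.49,-0.69,-0.05],[0,0,-0.294]],[-1,[0.49,-0.69,-0.05],[0,0,-0.294]],[-1,[0.49,-0.69,-0.05],[0,0,-0.294]],[-1,[0.49,-0.69,-0.05],[0,0,-0.294]],[-1,[0.49,-0.69,-0.05],[0,0,-0.294]],[-1,[0.49,-0.69,-0.05],[0,0,-0.294]],[-1,[0.49,-0.69,-0.05],[0,0,-0.294]]], "squeeze": 60}}

```text
t: 1.15
tool_pos: [0.4647, 0.2889, 0.2112]
tool_rot: [-1.984, -2.435, 0.0]
contact_force: [-0.4, 0.2, 0.1]
opening: 0.0856
grip_force: 0.0
```

Run:
```python
from h import *
o=ctrl.get_obs(); print(o["t"],o["tool_pos"],R.from_rotvec(o["tool_rot"]).as_matrix().round(3).tolist(),o["q"].round(3),abs(o["dq"]).max())
w=cal("wrist"); im=ctrl.get_image("wrist"); np.save("pics/w1.npy",im); np.save("pics/w1T.npy",w[2]); save("pics/w1.png",im)
```

```text
1.15 [0.4647382  0.28892277 0.21118565] [[-0.202, 0.979, -0.001], [0.979, 0.202, 0.0], [0.0, -0.0, -1.0]] [ 4.200e-01 -1.200e-01  1.815e+00  1.000e-03  1.447e+00  2.170e-01] 0.013353934675294868
```

View pics/w1.png

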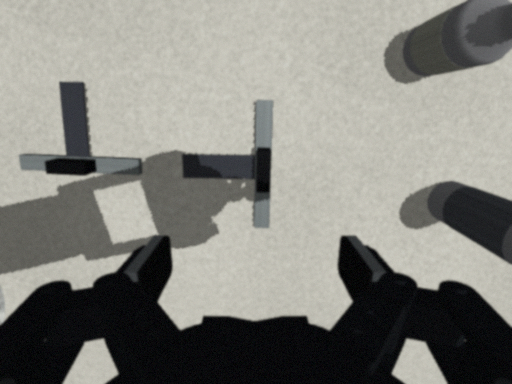

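The wrist view shows the stock running from (264,100) to (261,228), the rib at (263,148)–(263,192) and the blade to (183,166). The can and bottle are on the right, at (440,40) and (470,210). Next I'll extract accurate edges from this image.

Run:
```python
from h import *
im=np.load("pics/w1.npy"); g=cv2.GaussianBlur(im,(3,3),0)
for p in [(264,110),(261,220),(263,165),(215,166),(320,150),(200,205)]: print(p,g[p[1],p[0]])
for y in (110,135,205,220): print(y,[int(v) for v in g[y,250:280].mean(1)])
for y in (155,170,185): print(y,[int(v) for v in g[y,245:280].mean(1)])
for x in (263,): print(x,[int(v) for v in g[90:235,x].mean(1)])
for x in (190,215,240): print(x,[int(v) for v in g[145:190,x].mean(1)])
```

```text
(264, 110) [126 135 134]
(261, 220) [116 125 124]
(263, 165) [20 21 22]
(215, 166) [55 59 65]
(320, 150) [195 194 183]
(200, 205) [104 103  97]
110 [192, 188, 178, 157, 132, 117, 119, 126, 130, 133, 133, 133, 132, 131, 131, 133, 136, 137, 138, 137, 135, 140, 156, 175, 186, 189, 190, 190, 190, 191]
135 [190, 187, 171, 143, 117, 109, 118, 127, 129, 130, 130, 130, 130, 130, 131, 133, 135, 138, 138, 134, 133, 140, 154, 169, 180, 183, 186, 189, 192, 193]
205 [186, 173, 149, 121, 109, 113, 120, 123, 122, 122, 122, 123, 124, 125, 126, 126, 125, 125, 129, 145, 167, 181, 185, 186, 188, 190, 190, 190, 188, 187]
220 [182, 168, 145, 123, 115, 116, 120, 121, 121, 120, 120, 121, 122, 123, 124, 124, 123, 122, 129, 147, 169, 182, 185, 184, 182, 181, 182, 182, 182, 183]
155 [99, 98, 99, 100, 97, 88, 76, 67, 61, 57, 51, 41, 30, 23, 22, 22, 22, 21, 20, 20, 20, 21, 22, 24, 36, 71, 121, 165, 187, 194, 194, 192, 190, 190, 189]
170 [61, 60, 60, 61, 60, 57, 49, 40, 35, 39, 41, 36, 27, 21, 20, 20, 19, 19, 18, 19, 19, 20, 21, 26, 51, 100, 150, 178, 186, 187, 187, 187, 185, 184, 182]
185 [128, 107, 98, 96, 96,
[... 688 characters left out ...]
, 125, 125, 124, 123, 123, 124, 123, 122, 123, 124, 123, 124, 128, 141, 160, 177, 184, 186, 186, 186, 187]
190 [191, 192, 193, 193, 193, 191, 181, 155, 114, 71, 42, 30, 28, 28, 28, 28, 28, 28, 27, 28, 29, 29, 27, 27, 29, 29, 28, 27, 27, 28, 30, 36, 51, 72, 88, 96, 98, 99, 99, 98, 97, 97, 96, 96, 96]
215 [194, 193, 193, 193, 192, 190, 188, 181, 161, 126, 90, 67, 60, 59, 58, 58, 59, 60, 60, 59, 60, 59, 58, 54, 46, 37, 31, 30, 29, 28, 28, 33, 48, 68, 86, 96, 99, 99, 98, 98, 100, 100, 99, 97, 97]
240 [186, 186, 186, 186, 187, 188, 188, 184, 171, 140, 101, 73, 62, 60, 61, 60, 60, 61, 61, 60, 60, 60, 60, 60, 60, 61, 61, 60, 60, 60, 60, 56, 56, 64, 78, 90, 95, 98, 102, 106, 112, 114, 112, 106, 101]
```

```bash
cat >> h.py <<'E'
def wc(n):
    c=cal("wrist"); return c[0],c[1],np.load(f"pics/{n}T.npy")
def cross(v,thr,off=0):
    "subpixel crossings of a profile"
    v=np.asarray(v,float)-thr; i=np.where(v[:-1]*v[1:]<0)[0]; return off+i+v[i]/(v[i]-v[i+1])
E
python3 - <<'E'
from h import *
c=wc("w1"); g=cv2.GaussianBlur(np.load("pics/w1.npy"),(3,3),0).mean(2)
ys=[106,112,118,124,130,136,142,200,206,212,218,222]
E=onz(c,[(cross(g[y,262:285],160,262)[0],y) for y in ys],.012)
d=E[0]-E[-1]; d/=np.linalg.norm(d)
f=np.polyfit(E[:,1],E[:,0],1); print("right edge fit",f,np.std(E[:,0]-np.polyval(f,E[:,1])))
ang=np.arctan(f[0]); yv=np.array([np.sin(ang),np.cos(ang)]); xv=np.array([yv[1],-yv[0]])
print("yaw deg",np.degrees(-ang))
ends=[]
for x in (260,263,266):
    t=cross(g[90:110,x],160,90)[0]; b=cross(g[215:240,x],155,215)[0]; ends.append(onz(c,[(x,t),(x,b)],.012)[:,:2]@yv)
ends=np.mean(ends,0); print("len",ends[0]-ends[1]); 
p=np.array([np.polyval(f,.29),.29]); org=xv*(p@xv-.02)+yv*ends.mean(); print("origin",org,"rib centre",org+xv*.01)
bl=[onz(c,[(x,cross(g[145:165,x],120,145)[0])],.0095)[0,:2]-org for x in (190,200,215,230)]
print("blade +y edge (15?)",[(b@yv*1e3).round(1) for b in bl])
rb=[cross(g[y,262:285],90,262)[0] for y in (152,160,170,180,188)]
print("rib right edge x at z37",[((onz(c,[(u,y)],.037)[0,:2]-org)@xv*1e3).round(1) for u,y in zip(rb,(152,160,170,180,188))])
print("rib +y end at z12/37",[((onz(c,[(262,cross(g[140:155,262],75,140)[0])],z)[0,:2]-org)@yv*1e3).round(1) for z in(.012,.037)])
E
```

```text
right edge fit [-0.19171347  0.54036502] 0.00027085311143534944
yaw deg 10.852691145413576
len 0.15970526269938123
origin [0.46399297 0.29214341] rib centre [0.47381412 0.29402626]
blade +y edge (15?) [np.float64(16.3), np.float64(15.2), np.float64(15.0), np.float64(15.0)]
rib right edge x at z37 [np.float64(17.4), np.float64(17.4), np.float64(17.2), np.float64(17.2), np.float64(17.4)]
rib +y end at z12/37 [np.float64(24.7), np.float64(27.5)]
```

>>> {"api": "jog_arm", "payload": {"deltas": [[-1,[0.023,0.013,-0.28],[0,0,-0.0045]],[-1,[0.023,0.013,-0.28],[0,0,-0.0045]],[-1,[0.023,0.013,-0.28],[0,0,-0.0045]],[-1,[0.023,0.013,-0.28],[0,0,-0.0045]],[-1,[0.023,0.013,-0.28],[0,0,-0.0045]]]}}

```text
t: 1.62
tool_pos: [0.4727, 0.2937, 0.0977]
tool_rot: [-2.0, -2.42, 0.006]
contact_force: [0.1, 0.7, 0.9]
opening: 0.0857
grip_force: 0.0
```

Run:
```python
from h import *
o=ctrl.get_obs(); print(o["t"],o["tool_pos"],abs(o["dq"]).max(),R.from_rotvec(o["tool_rot"]).as_matrix()[:,1])
w=cal("wrist"); im=ctrl.get_image("wrist"); np.save("pics/w2.npy",im); np.save("pics/w2T.npy",w[2]); save("pics/w2.png",im)
yv=np.array([-np.sin(np.radians(10.85)),np.cos(np.radians(10.85))]);xv=np.array([yv[1],-yv[0]]);org=np.array([.46399,.29214])
L=lambda x,y,z: np.r_[org+x/1e3*xv+y/1e3*yv,z/1e3]
c=wc("w2"); g=cv2.GaussianBlur(im,(3,3),0).mean(2)
pts=proj(c,[L(20,80,12),L(20,-80,12),L(0,80,12),L(18,25,37),L(18,-25,37),L(2,25,37),L(2,-25,37)]); print(pts.round(1).tolist())
u,v=pts[3]; 
def line(P,Q,f):  # right-edge crossing at row part-way
    y=int(round(P[1]+(Q[1]-P[1])*f)); x=P[0]+(Q[0]-P[0])*f; return x,y
for P,Q,f in ((pts[0],pts[1],.15),(pts[0],pts[1],.25),(pts[3],pts[4],.3),(pts[3],pts[4],.6)):
    x,y=line(P,Q,f); x0=int(x)-8; print((round(x,1),y),[int(k) for k in g[y,x0:x0+16]],x0)
```

```text
1.6167 [0.47270811 0.29365245 0.09773336] 0.0661698875326946 [ 0.98208992  0.18836451 -0.00426578]
[[269.7, 96.0], [267.1, 278.1], [243.9, 96.0], [267.5, 172.1], [266.7, 234.8], [245.8, 172.1], [246.3, 234.7]]
(np.float64(269.3), 123) [141, 143, 144, 145, 143, 141, 139, 139, 146, 163, 182, 194, 199, 201, 201, 200] 261
(np.float64(269.0), 142) [142, 143, 144, 143, 141, 138, 136, 137, 146, 163, 180, 189, 191, 193, 196, 199] 261
(np.float64(267.3), 191) [20, 18, 18, 17, 18, 20, 21, 32, 60, 101, 142, 171, 186, 192, 193, 193] 259
(np.float64(267.0), 210) [9, 8, 7, 7, 7, 8, 12, 25, 48, 72, 90, 99, 102, 103, 103, 105] 259
```

View pics/w2.png

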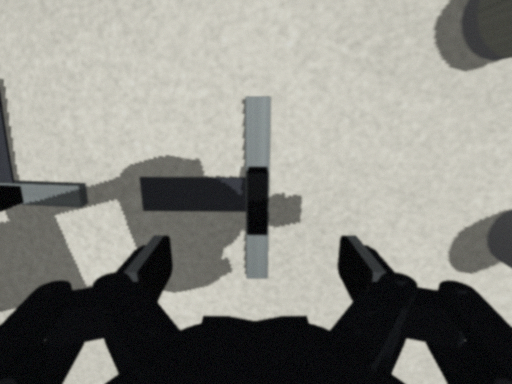

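The second view agrees with the first to within about 0.5 px: stock (257,96)–(257,278), rib (246..268, 168..235). So the heights hold. Next I descend and grip.

>>> {"api": "jog_arm", "payload": {"deltas": [[-1,[0,0,-0.1],[0,0,0]],[-1,[0,0,-0.2],[0,0,0]],[-1,[0,0,-0.21],[0,0,0]],[-1,[0,0,-0.21],[0,0,0]],[1,[0,0,-0.21],[0,0,0]],[1,[0,0,-0.21],[0,0,0]],[1,[0,0,-0.21],[0,0,0]],[1,[0,0,-0.21],[0,0,0]],[1,[0,0,-0.21],[0,0,0]],[1,[0,0,-0.21],[0,0,0]],[1,[0,0,-0.21],[0,0,0]],[1,[0,0,-0.21],[0,0,0]]], "squeeze": 80}}

```text
t: 2.67
tool_pos: [0.4751, 0.2934, 0.0165]
tool_rot: [2.004, 2.419, 0.001]
contact_force: [-2.2, -0.9, 7.7]
opening: 0.0141
grip_force: 80.4
```

Run:
```python
from h import *
def quad(name,box):
    im=cv2.GaussianBlur(np.load(f"pics/{name}0.npy"),(3,3),0); x0,y0,x1,y1=box
    S=6; c=cv2.resize(im[y0:y1,x0:x1],None,fx=S,fy=S,interpolation=cv2.INTER_CUBIC).astype(int)
    r,gr,b=c[...,0],c[...,1],c[...,2]
    out={}
    white=((r>100)&(abs(r-b)<45)).astype(np.uint8); blue=((b-r>25)).astype(np.uint8); red=((r-gr>25)&(r-b>15)).astype(np.uint8); yel=((r-b>50)&(gr-b>30)).astype(np.uint8)
    def big(m,near=None):
        n,l,s,ct=cv2.connectedComponentsWithStats(m); k=1+np.argmax(s[1:,4]); return (l==k).astype(np.uint8)
    blue=big(blue); h=cv2.findContours(blue,0,2)[0][0]; hull=cv2.convexHull(h)
    q=cv2.approxPolyDP(hull,.03*cv2.arcLength(hull,True),True)[:,0]; f=lambda p:((np.array(p)+.5)/S-.5+[x0,y0]).round(2).tolist()
    print(name,"blue",f(q))
    ins=np.zeros_like(blue); cv2.fillConvexPoly(ins,hull,1)
    w=big(cv2.morphologyEx(((1-blue)*ins*(1-yel)),cv2.MORPH_OPEN,np.ones((9,9)))); w=cv2.findContours(w,0,2)[0][0]
    q=cv2.approxPolyDP(cv2.convexHull(w),.04*cv2.arcLength(w,True),True)[:,0]; print(" panel",f(q))
    rr=red*ins; n,l,s,ct=cv2.connectedComponentsWithStats(rr)
    for k in range(1,n):
        if s[k,4]>40:
            p=np.argwhere(l==k)[:,::-1]; v=cv2.fitLine(p.astype(np.float32),2,0,.01,.01).ravel(); t=(p-v[2:])@v[:2]
            print(" red",s[k,4],f([v[2:]+v[:2]*t.min(),v[2:]+v[:2]*t.max()]))
    n,l,s,ct=cv2.connectedComponentsWithStats(yel)
    for k in range(1,n):
        if s[k,4]>100: print(" yel",s[k,4],f(cv2.boxPoints(cv2.minAreaRect(np.argwhere(l==k)[:,::-1].astype(np.float32)))))
quad("top",(250,120,370,240)); quad("side",(195,130,300,225))
im=np.load("pics/side0.npy")[130:225,195:300]; save("pics/c2.png",cv2.resize(im,None,fx=6,fy=6,interpolation=cv2.INTER_CUBIC))
```

```text
top blue [[286.42, 135.58], [353.58, 161.42], [327.42, 222.75], [276.92, 160.25]]
 panel [[279.08, 161.92], [338.08, 160.25], [321.25, 218.42]]
 red 104 [[332.21, 160.47], [333.0, 158.62]]
 red 631 [[326.47, 165.01], [334.19, 173.46]]
 red 1197 [[297.18, 188.46], [303.15, 173.34]]
 yel 3301 [[322.91, 164.51], [326.63, 161.16], [341.2, 177.31], [337.48, 180.66]]
side blue [[237.58, 146.08], [247.42, 164.42], [226.58, 188.08], [208.25, 173.58]]
 panel [[238.58, 148.25], [246.58, 161.58], [242.75, 164.92], [230.42, 157.92]]
 yel 5740 [[268.92, 147.42], [287.92, 147.42], [287.92, 159.92], [268.92, 159.92]]
 yel 2027 [[236.06, 149.47], [249.1, 148.6], [249.51, 154.8], [236.48, 155.67]]
```

View pics/c2.png

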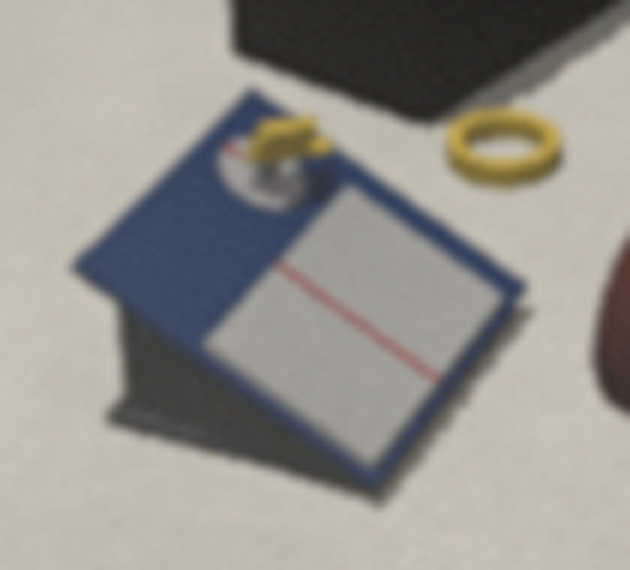

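>>> {"api": "jog_arm", "payload": {"deltas": [[1,[0,0,0.1],[0,0,0]],[1,[0,0,0.2],[0,0,0]],[1,[0,0,0.3],[0,0,0]],[1,[0,0,0.4],[0,0,0]],[1,[0,0,0.5],[0,0,0]],[1,[0,0,0.6],[0,0,0]],[1,[0,0,0.7],[0,0,0]],[1,[0,0,0.7],[0,0,0]]]}}

```text
t: 3.33
tool_pos: [0.4776, 0.2945, 0.3051]
tool_rot: [2.0, 2.414, 0.021]
contact_force: [1.3, 0.6, -2.3]
opening: 0.0146
grip_force: 80.2
```

The side crop shows blue corners at (253,90), (75,265), (375,485) and (523,285), panel upper corners at (348,183) and (205,345), and the red line from (278,263) to (437,380). I'll triangulate these against the top crop.

```bash
cat >> h.py <<'E'
def kabsch(M,W):
    M,W=np.array(M,float),np.array(W,float); r,_=R.align_vectors(W-W.mean(0),M-M.mean(0)); Rm=r.as_matrix(); t=W.mean(0)-Rm@M.mean(0)
    return Rm,t,W-(M@Rm.T+t)
E
python3 - <<'E'
from h import *
s=cal("side");c=cal("top")
M=np.array([(95,-140,0),(95,100,0),(-135,100,0),(-135,-140,0),(0,-105,6),(0,95,6),(-125,95,6),(-125,-105,6),(0,0,6),(-125,0,6)])/1e3
ps=(np.array([(253,90),(75,265),(375,485),(523,285),(348,183),(205,345),(370,470),(505,295),(278,263),(437,380)])+.5)/6-.5+[195,130]
pt=(np.array([(708,212),(498,132),(427,327),(627,405),(645,283),(472,218),(433,322),(603,387),(552,250),(513,352)])+.5)/3-.5+[120,90]
T=tri(c,pt,s,ps); print((T*1e3).round(0).tolist())
Rm,t,res=kabsch(M,T[:,:3]); print("t",t.round(4),"res mm",(np.linalg.norm(res,axis=1)*1e3).round(1))
z=Rm[:,2]; print("tilt",np.degrees(np.arccos(z[2])),"yaw y-axis",np.degrees(np.arctan2(-Rm[0,1],Rm[1,1])),"y_z",Rm[2,1])
# constrained: yaw only
yaw=np.arctan2(-Rm[0,1],Rm[1,1]); Rp=(R.from_euler("z",yaw)*R.from_euler("y",-np.radians(28))).as_matrix(); t=T[:,:3].mean(0)-Rp@M.mean(0); print(t,Rp.round(3).tolist(),"top z of plate:",(Rp@[.095,0,0]+t)[2])
np.savez("panel0.npz",R=Rp,t=t)
for n,p,cc in(("top",pt,c),("side",ps,s)): print(n,(proj(cc,M@Rp.T+t)-p).round(1).tolist())
# tool pose for laid square: tool cols [y,x,-z], TCP at square (10,0,~16)
E
```

```text
[[621.0, -283.0, 123.0, 1.0], [691.0, -57.0, 122.0, 0.0], [498.0, 1.0, 13.0, 4.0], [430.0, -226.0, 17.0, 5.0], [549.0, -226.0, 89.0, 0.0], [607.0, -38.0, 82.0, 3.0], [503.0, -6.0, 20.0, 3.0], [443.0, -196.0, 28.0, 2.0], [577.0, -125.0, 88.0, 2.0], [474.0, -96.0, 27.0, 1.0]]
t [ 0.5822 -0.1275  0.0791] res mm [4.4 1.8 1.6 3.4 2.5 2.1 3.2 1.2 4.3 1.8]
tilt 28.498222177922695 yaw y-axis -17.10270175486862 y_z -0.020014461854775026
[ 0.58226211 -0.12786622  0.07899297] [[0.844, 0.294, -0.449], [-0.26, 0.956, 0.138], [0.469, 0.0, 0.883]] top z of plate: 0.12359276632703788
top [[1.1, 0.3], [0.0, -0.5], [-0.6, -0.6], [0.2, 0.1], [0.2, 0.3], [-0.4, -0.8], [-0.5, -0.6], [-0.5, 0.1], [0.6, -0.7], [-0.3, -0.0]]
side [[0.0, -0.5], [-0.3, -0.4], [0.7, 0.0], [1.4, 0.3], [0.1, 0.8], [0.2, -0.2], [0.5, -0.8], [-0.4, 0.6], [-0.2, 0.5], [0.1, 0.4]]
```

```bash
cat >> h.py <<'E'
def plan(p_cmd,R_cmd,p_t,R_t):
    return ((np.array(p_t)-p_cmd)/.4).round(4).tolist(), ((R.from_matrix(R_t)*R.from_matrix(R_cmd).inv()).as_rotvec()/np.pi).round(4).tolist()
def flip(Rp): return np.c_[Rp[:,1],Rp[:,0],-Rp[:,2]]
E
python3 - <<'E'
from h import *
P=np.load("panel0.npz"); Rc=flip(R.from_euler("z",10.85,degrees=True).as_matrix())
print(plan([.4739,.2941,.2945],Rc,[.413,-.106,.142],flip(P["R"])))
E
```

```text
([-0.1523, -1.0002, -0.3812], [-0.0086, -0.1568, -0.1522])
```

>>> {"api": "jog_arm", "payload": {"deltas": [[1,[-0.15,-1,-0.3],[-0.009,-0.157,-0.152]],[1,[-0.15,-1,-0.3],[-0.009,-0.157,-0.152]],[1,[-0.15,-1,-0.3],[-0.009,-0.157,-0.152]],[1,[-0.15,-1,-0.3],[-0.009,-0.157,-0.152]],[1,[-0.15,-1,-0.3],[-0.009,-0.157,-0.152]],[1,[-0.15,-1,-0.3],[-0.009,-0.157,-0.152]],[1,[-0.15,-1,-0.3],[-0.009,-0.157,-0.152]],[1,[-0.15,-1,-0.3],[-0.009,-0.157,-0.152]],[1,[-0.15,-1,-0.38],[-0.009,-0.157,-0.152]],[1,[-0.15,-1,-0.38],[-0.009,-0.157,-0.152]],[1,[-0.15,-1,-0.38],[-0.009,-0.157,-0.152]],[1,[-0.15,-1,-0.38],[-0.009,-0.157,-0.152]]]}}

```text
t: 4.33
tool_pos: [0.4102, -0.1086, 0.1357]
tool_rot: [2.203, 1.613, 0.393]
contact_force: [-0.9, 0.9, -5.8]
opening: 0.0143
grip_force: 80.1
```

>>> {"api": "jog_arm", "payload": {"deltas": [[1,[0,0,0],[0,0,0]],[1,[0,0,0],[0,0,0]],[1,[0,0,0],[0,0,0]],[1,[0,0,0],[0,0,0]]]}}

```text
t: 4.67
tool_pos: [0.4153, -0.1059, 0.1441]
tool_rot: [2.186, 1.616, 0.404]
contact_force: [0.9, -0.1, -4.8]
opening: 0.0142
grip_force: 80.2
```

Run:
```python
from h import *
P=np.load("panel0.npz")
o=ctrl.get_obs(); Rt=R.from_rotvec(o["tool_rot"]).as_matrix(); print(o["t"],o["tool_pos"],abs(o["dq"]).max(),o["q"].round(2),"rot err deg",np.degrees((R.from_matrix(flip(P["R"]))*R.from_matrix(Rt).inv()).as_rotvec()).round(2))
w=cal("wrist"); im=ctrl.get_image("wrist"); np.save("pics/w3.npy",im); np.save("pics/w3T.npy",w[2]); save("pics/w3.png",im)
M=np.array([(95,-140,0),(95,100,0),(0,-105,6),(0,95,6),(-125,95,6),(-125,-105,6),(0,0,6),(48,-70,0)])/1e3
print(proj(wc("w3"),M@P["R"].T+P["t"]).round(0).tolist())
```

```text
4.6667 [ 0.41526544 -0.10590979  0.1441274 ] 0.002052231173414819 [-0.48 -0.83  2.47  0.1   1.02 -0.21] rot err deg [ 0.05  0.08 -0.05]
[[435.0, 276.0], [474.0, 53.0], [361.0, 253.0], [382.0, 52.0], [244.0, 49.0], [245.0, 253.0], [372.0, 156.0], [406.0, 220.0]]
```

View pics/w3.png

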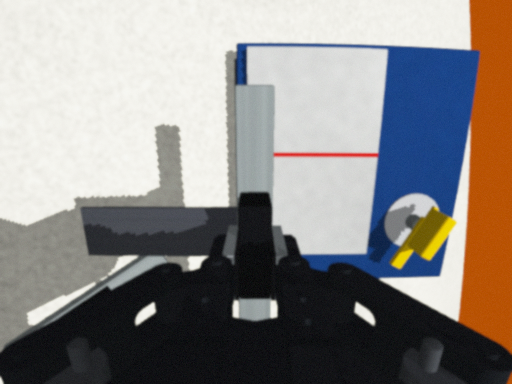

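The wrist view shows the red line at about (274..378, 155), the panel's upper edge running from (387,48) to (367,254), the blue high corners at (478,51) and (439,276), and the clip at about (425,238). Next I fit these edges at subpixel level and solve the panel pose.

```bash
cat > pan.py <<'E'
from h import *
from scipy.optimize import least_squares
c=wc("w3"); im=np.load("pics/w3.npy"); g=cv2.GaussianBlur(im,(3,3),0).astype(float); r=g[...,0]
K,d,T=c
# panel upper edge: red channel white->blue
ue=[(cross(r[y,355:400],120,355)[0],y) for y in list(range(60,146,5))+list(range(165,188,5))]
be=[]   # blue plate top edge x=95: blue plate (r low)-> bright
for y in list(range(70,190,6)): be.append((cross(r[y,440:490],120,440)[0],y))
te=[(x,cross(r[36:56,x],90,36)[0]) for x in range(395,470,6)] # y=100 plate edge
pe=[(x,[v for v in cross(r[42:60,x],120,42)][-1]) for x in range(255,380,6)] # y=95 panel edge
rl=[]
for x in range(280,372,6):
    s=(g[145:166,x,0]-g[145:166,x,1]).clip(0); s[s<25]=0; rl.append((x,145+(s*np.arange(21)).sum()/s.sum()))
U=lambda p: cv2.undistortPoints(np.array(p,float).reshape(-1,1,2),K,d,P=K).reshape(-1,2)
def line(p):
    p=U(p); v=cv2.fitLine(p.astype(np.float32),cv2.DIST_HUBER,0,.01,.01).ravel().astype(float); n=np.array([-v[1],v[0],0]); n[2]=-(n[0]*v[2]+n[1]*v[3]); res=np.c_[p,np.ones(len(p))]@n; print("fit",len(p),res.std().round(2)); return n
L={k:line(v) for k,v in dict(ue=ue,be=be,te=te,pe=pe,rl=rl).items()}
X=lambda a,b:(lambda q:q[:2]/q[2])(np.cross(L[a],L[b]))
pts=[X("ue","rl"),X("ue","pe"),X("be","te")]; M=np.array([(0,0,6),(0,95,6),(95,100,0)])/1e3
print(np.round(pts,1).tolist())
P0=np.load("panel0.npz")
def res(q,tilt=True):
    Rp=(R.from_euler("z",q[0])*R.from_euler("y",-np.radians(28))).as_matrix(); t=q[1:4]
    def pj(Q): Y=(np.array(Q)/1e3@Rp.T+t)@T[:3,:3].T+T[:3,3]; Y=Y@K.T; return Y[:,:2]/Y[:,2:]
    e=[]
    for k,a in dict(ue=[(0,90,6),(0,-70,6)],be=[(95,80,0),(95,-60,0)],te=[(5,100,0),(90,100,0)],pe=[(-115,95,6),(-5,95,6)],rl=[(-90,0,6),(0,0,6)]).items():
        e+=list(np.c_[pj(a),[1,1]]@L[k])
    return np.array(e)
s=least_squares(res,np.r_[np.arctan2(-P0["R"][0,1],P0["R"][1,1]),P0["t"]]); print("yaw",np.degrees(s.x[0]),"t",s.x[1:].round(4),"px res",s.fun.round(2))
Rp=(R.from_euler("z",s.x[0])*R.from_euler("y",-np.radians(28))).as_matrix(); np.savez("panel.npz",R=Rp,t=s.x[1:]); print("high edge z",(Rp@[.095,0,0]+s.x[1:])[2])
E
python3 pan.py
python3 - <<'E'
from h import *
P=np.load("panel.npz"); s=cal("side");c=cal("top")
M=np.array([(95,-140,0),(95,100,0),(0,-105,6),(0,95,6),(0,0,6),(-125,0,6)])/1e3
ps=(np.array([(253,90),(75,265),(348,183),(205,345),(278,263),(437,380)])+.5)/6-.5+[195,130]
pt=(np.array([(708,212),(498,132),(645,283),(472,218),(552,250),(513,352)])+.5)/3-.5+[120,90]
W=M@P["R"].T+P["t"]
print("top err",(proj(c,W)-pt).round(1).tolist(),"side err",(proj(s,W)-ps).round(1).tolist())
# stereo wrist+top and wrist+side of red line end
w=wc("w3"); q=proj(w,W[4:5]); print("stereo",tri(w,q,c,pt[4:5]).round(4),tri(w,q,s,ps[4:5]).round(4),W[4].round(4))
im=np.load("pics/w3.npy")[170:290,350:480]; save("pics/c3.png",cv2.resize(im,None,fx=5,fy=5,interpolation=cv2.INTER_CUBIC))
# clip bar/arm predicted for theta
def Pn(x,y,z): return P["R"]@(np.array([x,y,z])/1e3)+P["t"]
for th in (0,.2,.4,.6,.8):
    a=np.array([-np.sin(th),-np.cos(th)]); b=np.array([48,-70]); f=lambda r,z:Pn(*(b+r*a),z)
    print(th,((proj(w,[f(48,22),f(-24,19),f(22,48),f(-22,48)])-[350,170])*5).round(0).tolist())
E
```

```text
Traceback (most recent call last):
  File "pan.py", line 6, in <module>
    ue=[(cross(r[y,355:400],120,355)[0],y) for y in list(range(60,146,5))+list(range(165,188,5))]
         ~~~~~~~~~~~~~~~~~~~~~~~~~~~^^^
IndexError: index 0 is out of bounds for axis 0 with size 0
Traceback (most recent call last):
FileNotFoundError: [Errno 2] No such file or directory: 'panel.npz'
```

```bash
sed -i 's/float)-thr;/float)-thr-.0371;/' h.py
python3 - <<'E'
from h import *
r=cv2.GaussianBlur(np.load("pics/w3.npy"),(3,3),0)[...,0]
print(r[100,355:400:3],r[100,440:490:3],r[36:60:2,430],r[36:60:2,300])
E
python3 pan.py
cat > chk.py <<'E'
from h import *
P=np.load("panel.npz"); s=cal("side");c=cal("top")
M=np.array([(95,-140,0),(95,100,0),(0,-105,6),(0,95,6),(0,0,6),(-125,0,6)])/1e3
ps=(np.array([(253,90),(75,265),(348,183),(205,345),(278,263),(437,380)])+.5)/6-.5+[195,130]
pt=(np.array([(708,212),(498,132),(645,283),(472,218),(552,250),(513,352)])+.5)/3-.5+[120,90]
W=M@P["R"].T+P["t"]
print("top err",(proj(c,W)-pt).round(1).tolist(),"side err",(proj(s,W)-ps).round(1).tolist())
w=wc("w3"); q=proj(w,W[4:5]); print("stereo",tri(w,q,c,pt[4:5]).round(4),tri(w,q,s,ps[4:5]).round(4),W[4].round(4))
im=np.load("pics/w3.npy")[170:290,350:480]; save("pics/c3.png",cv2.resize(im,None,fx=5,fy=5,interpolation=cv2.INTER_CUBIC))
def Pn(x,y,z): return P["R"]@(np.array([x,y,z])/1e3)+P["t"]
for th in (0,.2,.4,.6,.8):
    a=np.array([-np.sin(th),-np.cos(th)]); b=np.array([48,-70]); f=lambda r,z:Pn(*(b+r*a),z)
    print(th,((proj(w,[f(48,22),f(-24,19),f(22,48),f(-22,48)])-[350,170])*5).round(0).tolist())
E
python3 chk.py
```

```text
[220 220 220 217 217 219 221 224 224 191  40  27  26  25  26] [ 27  26  26  27  26  28  26  28  28  28  31 128 183 185 185 184 185] [244 244 242 241 241 213  84  27  28  27  26  27] [243 244 243 209  87 129 205 217 218 220 219 220]
fit 23 0.05
fit 20 0.19
fit 13 0.07
fit 21 0.06
fit 16 0.0
[[379.6, 154.1], [393.0, 42.7], [497.1, 40.5]]
yaw -17.421169892034648 t [ 0.5845 -0.1267  0.083 ] px res [-0.37 -0.96  0.34  1.05 -0.93 -0.1   0.57  1.51 -1.02 -0.28]
high edge z 0.1276456311121522
top err [[1.2, -0.6], [0.0, -1.8], [0.1, -0.6], [-0.6, -2.0], [0.4, -1.8], [-0.7, -1.0]] side err [[-0.4, -1.3], [-1.2, -1.3], [-0.4, 0.0], [-0.7, -1.0], [-0.9, -0.2], [-0.6, -0.3]]
stereo [[ 0.5749 -0.1235  0.094   0.002 ]] [[ 0.5785 -0.124   0.0899  0.0023]] [ 0.5818 -0.1259  0.0883]
0 [[319.0, 502.0], [371.0, 169.0], [416.0, 452.0], [461.0, 230.0]]
0.2 [[276.0, 499.0], [394.0, 171.0], [394.0, 450.0], [484.0, 232.0]]
0.4 [[236.0, 488.0], [415.0, 178.0], [374.0, 444.0], [504.0, 239.0]]
0.6 [[200.0, 468.0], [432.0, 189.0], [357.0, 434.0], [522.0, 250.0]]
0.8 [[170.0, 442.0], [447.0, 204.0], [342.0, 421.0], [536.0, 264.0]]
```

View pics/c3.png

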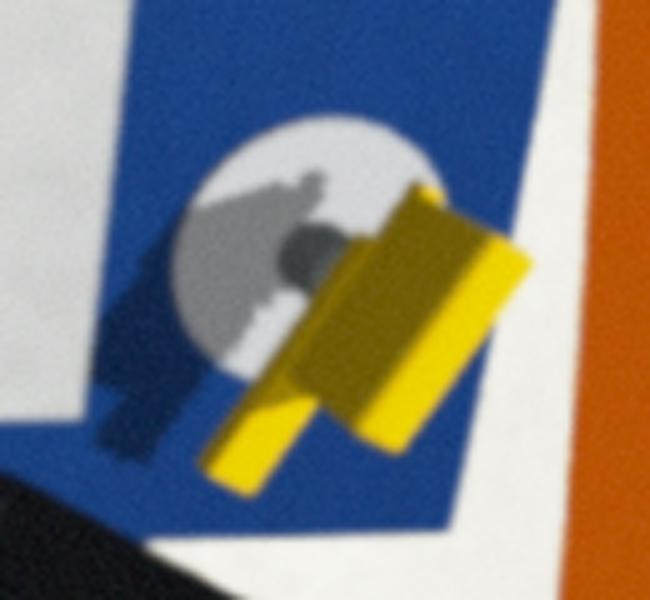

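The clip crop shows the arm tip at (228,480) and the bar top from (514,248) to (380,436), which gives θ of about 0.45 rad and an axis within 2 mm of the model. Next I check how the square sits in the grip, using the same image.

Run:
```python
from h import *
c=wc("w3"); im=np.load("pics/w3.npy"); g=cv2.GaussianBlur(im,(3,3),0).astype(float)
print(g[100,228:284].mean(1).astype(int).tolist()); print(g[175,228:284].mean(1).astype(int).tolist()); print(g[78:95,255].mean(1).astype(int).tolist()); print(g[198:215,180].mean(1).astype(int).tolist())
# camera->tool
X=np.load("camtool.npy"); K,d,_=c
def tool(px,z):  # intersect with tool-plane z
    cc=(K,d,X); return onz(cc,px,z)[:,:2]*1e3
zt=.0165-.012  # stock top plane in tool z
ys=list(range(96,185,8))
ed=[(cross(g[y,262:284,1],172,262)[0],y) for y in ys]
E=tool(ed,zt); f=np.polyfit(E[:,0],E[:,1],1); print("stock x=20 edge in tool: y at x=0:",f[1].round(2),"angle deg",np.degrees(np.arctan(f[0])).round(2),"sd",np.std(E[:,1]-np.polyval(f,E[:,0])).round(2)); print(np.round(ed,1)[::4].tolist())
e=tool([(x,cross(g[76:96,x,0],190,76)[0]) for x in (245,255,265)],zt); print("+y end tool x",e[:,0].round(1))
```

```text
[141, 139, 139, 139, 139, 134, 129, 133, 147, 159, 165, 165, 165, 164, 162, 162, 162, 164, 166, 166, 165, 163, 163, 162, 162, 161, 161, 162, 164, 165, 165, 166, 167, 168, 169, 171, 171, 170, 168, 167, 165, 162, 161, 162, 163, 168, 182, 202, 214, 217, 218, 218, 219, 219, 219, 219]
[162, 143, 137, 136, 135, 136, 134, 130, 133, 144, 156, 163, 164, 163, 162, 161, 160, 161, 162, 163, 163, 162, 160, 160, 160, 160, 161, 162, 164, 165, 165, 165, 166, 167, 168, 169, 169, 168, 165, 162, 160, 160, 161, 165, 174, 188, 203, 211, 213, 213, 214, 214, 214, 214, 215, 216]
[216, 216, 217, 218, 216, 207, 188, 169, 160, 161, 163, 162, 161, 161, 161, 162, 162]
[139, 139, 140, 140, 140, 139, 136, 126, 106, 84, 76, 78, 81, 82, 82, 81, 80]
stock x=20 edge in tool: y at x=0: 2.37 angle deg 2.03 sd 0.5
[[266.3, 96.0], [265.0, 128.0], [265.0, 160.0]]Traceback (most recent call last):
  File "<stdin>", line 12, in <module>
IndexError: index 0 is out of bounds for axis 0 with size 0
```

Run:
```python
from h import *
c=wc("w3"); im=np.load("pics/w3.npy"); g=cv2.GaussianBlur(im,(3,3),0).astype(float).mean(2)
X=np.load("camtool.npy"); K,d,_=c
tool=lambda px,z: onz((K,d,X),px,z)[:,:2]*1e3
zt=.0165-.012
for nm,rng,thr,a in(("x=20",(268,284),190,0),("x=0",(233,240),147,0)):
    ed=[(cross(g[y,rng[0]:rng[1]],thr,rng[0])[-1],y) for y in range(98,184,8) if len(cross(g[y,rng[0]:rng[1]],thr))]
    E=tool(ed,zt); f=np.polyfit(E[:,0],E[:,1],1); print(nm,len(ed),"y at x=0:",f[1].round(2),"ang",np.degrees(np.arctan(f[0])).round(2),"sd",np.std(E[:,1]-np.polyval(f,E[:,0])).round(2),np.round(E[::3],1).tolist())
e=tool([(x,cross(g[78:92,x],188,78)[0]) for x in (245,255,265)],zt); print("+y end tool x",e[:,0].round(1))
b=tool([(x,cross(g[198:215,x],110,198)[0]) for x in (170,180,190,200,210)],.0165-.0095); print("blade +y edge tool x",b[:,0].round(1))
```

```text
x=20 10 y at x=0: 9.16 ang -0.17 sd 0.09 [[75.0, 9.0], [63.2, 9.0], [51.0, 9.0], [33.9, 9.0]]
x=0 11 y at x=0: -10.03 ang -0.14 sd 0.05 [[74.9, -10.3], [63.2, -10.2], [51.0, -10.2], [38.3, -10.2]]Traceback (most recent call last):
  File "<stdin>", line 9, in <module>
IndexError: index 0 is out of bounds for axis 0 with size 0
```

Run:
```python
from h import *
c=wc("w3"); g=cv2.GaussianBlur(np.load("pics/w3.npy"),(3,3),0).astype(float).mean(2)
X=np.load("camtool.npy"); K,d,_=c
tool=lambda px,z: onz((K,d,X),px,z)[:,:2]*1e3
for zt in (.0045,.010):
    print(zt,"+y end tool x",tool([(255,84.1)],zt)[0],"blade +y edge",tool([(180,206)],zt+.0025)[0], "bl tip?",tool([(82,207)],zt+.0025)[0])
# planned pose: square origin at panel (4,0,12); TCP at square (10.4,-0.5,16.5)
P=np.load("panel.npz"); t=np.array([.5838,-.1268,.0832]); np.savez("pan2.npz",R=P["R"],t=t)
o=ctrl.get_obs(); Rt=R.from_rotvec(o["tool_rot"]).as_matrix()
for x,z in ((10,40),(6,8),(6,1)):
    tgt=t+P["R"]@(np.array([x+10.4,-.5,z+16.5])/1e3); print((x,z),tgt.round(4),plan(o["tool_pos"],Rt,tgt,flip(P["R"])))
```

```text
0.0045 +y end tool x [81.58935546 -0.69759381] blade +y edge [ 17.21891417 -42.83725837] bl tip? [  16.36497372 -100.40771474]
0.01 +y end tool x [82.13320244 -0.6965317 ] blade +y edge [ 15.3946509  -44.38055022] bl tip? [  14.5094152 -104.0608512]
(10, 40) [ 0.5755 -0.1247  0.1427] ([0.4007, -0.0469, -0.0037], [0.0003, 0.0004, -0.002])
(6, 8) [ 0.5865 -0.1282  0.1125] ([0.4281, -0.0555, -0.079], [0.0003, 0.0004, -0.002])
(6, 1) [ 0.5896 -0.1292  0.1064] ([0.4359, -0.058, -0.0944], [0.0003, 0.0004, -0.002])
```

>>> {"api": "jog_arm", "payload": {"deltas": [[1,[0.1,-0.012,0.05],[0,0,-0.002]],[1,[0.2,-0.025,0.05],[0,0,-0.002]],[1,[0.3,-0.037,0.03],[0,0,-0.002]],[1,[0.4,-0.05,0.01],[0,0,-0.002]],[1,[0.4,-0.05,-0.004],[0,0,-0.002]],[1,[0.4,-0.05,-0.004],[0,0,-0.002]],[1,[0.4,-0.05,-0.004],[0,0,-0.002]],[1,[0.4,-0.05,-0.004],[0,0,-0.002]]]}}

```text
t: 5.38
tool_pos: [0.5746, -0.1264, 0.1429]
tool_rot: [2.191, 1.606, 0.402]
contact_force: [0.0, -0.1, -5.4]
opening: 0.0143
grip_force: 80.3
```

```bash
cat > st.py <<'E'
from h import *
P=np.load("pan2.npz"); o=ctrl.get_obs(); Rt=R.from_rotvec(o["tool_rot"]).as_matrix()
s=(P["R"].T@(o["tool_pos"]-P["t"]))*1e3; print(o["t"],"square est in panel mm",(s-[10.4,-1.5,16.5]).round(2),"rot err deg",np.degrees((R.from_matrix(flip(P["R"]))*R.from_matrix(Rt).inv()).as_rotvec()).round(2),"F panel",(P["R"].T@o["contact_force"]).round(1),"open",o["opening"].round(4),"dq",abs(o["dq"]).max().round(3))
print("1mm panel x,y,z in units:",(P["R"].T/400).round(5).tolist())
E
python3 st.py
python3 - <<'E'
from h import *
w=cal("wrist"); im=ctrl.get_image("wrist"); np.save("pics/w4.npy",im); np.save("pics/w4T.npy",w[2]); save("pics/w4.png",im)
E
```

```text
Traceback (most recent call last):
  File "st.py", line 3, in <module>
    s=(P["R"].T@(o["tool_pos"]-P["t"]))*1e3; print(o["t"],"square est in panel mm",(s-[10.4,-1.5,16.5]).round(2),"rot err deg",np.degrees((R.from_matrix(flip(P["R"]))*R.from_matrix(Rt).inv()).as_rotvec()).round(2),"F panel",(P["R"].T@o["contact_force"]).round(1),"open",o["opening"].round(4),"dq",abs(o["dq"]).max().round(3))
                                                                                                                                                                                                                                                                              ^^^^^^^^^^^^^^^^^^
AttributeError: 'float' object has no attribute 'round'
```

View pics/w4.png

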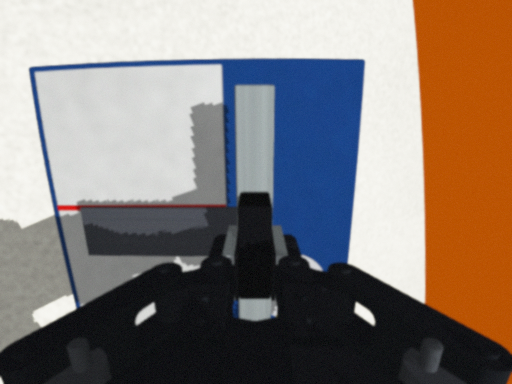

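The wrist view shows the stock's left edge at column 236 and the panel's upper edge at about column 224. The red line is at row 207 over columns 57–225. I'll compute the relative offset from this one image.

```bash
sed -i 's/o\["opening"\].round(4)/o["opening"]/' st.py; python3 st.py
python3 - <<'E'
from h import *
c=wc("w4"); g=cv2.GaussianBlur(np.load("pics/w4.npy"),(3,3),0).astype(float)
X=np.load("camtool.npy"); K,d,_=c
tool=lambda px,z: onz((K,d,X),px,z)[:,:2]*1e3
rl=[]
for x in list(range(60,78,3))+list(range(85,225,10)):
    s=(g[200:216,x,0]-g[200:216,x,1]); s[s<20]=0
    if s.sum()>0: rl.append((x,200+(s*np.arange(16)).sum()/s.sum()))
ue=[(cross(g[y,212:232,0],120,212)[-1],y) for y in range(70,102,4) if len(cross(g[y,212:232,0],120))]
ue2=[(cross(g[y,212:234,0],60,212)[-1],y) for y in range(108,190,8) if len(cross(g[y,212:234,0],60))]
print(np.round(rl[::4],1).tolist(),np.round(ue[::3],1).tolist(),np.round(ue2[::3],1).tolist())
for zt in (.046,.050,.054):
    A=tool(rl,zt);B=tool(ue,zt);C=tool(ue2,zt); fa=np.polyfit(A[:,1],A[:,0],1); D=np.r_[B,C]; fb=np.polyfit(D[:,0],D[:,1],1)
    print(zt,"red line tool x at y=0: %.1f slope %.2f deg; edge tool y at x=0: %.1f slope %.2f deg"%(fa[1],np.degrees(np.arctan(fa[0])),fb[1],np.degrees(np.arctan(fb[0]))))
for zt in(.0045,.008): print("stock end/blade", tool([(255,84.1)],zt)[0]-[80,0],tool([(180,206.)],zt+.0025)[0]-[15,0])
E
```

```text
5.4333 square est in panel mm [10.2  -1.1  41.02] rot err deg [0.1  0.2  0.12] F panel [-2.5 -0.1 -3.9] open 0.014383449241501797 dq 0.017
1mm panel x,y,z in units: [[0.00211, -0.00066, 0.00117], [0.00075, 0.00239, 0.0], [-0.00112, 0.00035, 0.00221]]
[[60.0, 207.4], [72.0, 207.5], [105.0, 205.5], [145.0, 205.5], [185.0, 205.5]] [[221.9, 70.0], [222.3, 82.0], [222.6, 94.0]] [[223.3, 108.0], [224.1, 132.0], [224.7, 156.0], [225.6, 180.0]]
0.046 red line tool x at y=0: 5.8 slope 1.06 deg; edge tool y at x=0: -20.6 slope -0.56 deg
0.05 red line tool x at y=0: 4.5 slope 1.06 deg; edge tool y at x=0: -21.0 slope -0.56 deg
0.054 red line tool x at y=0: 3.2 slope 1.06 deg; edge tool y at x=0: -21.5 slope -0.56 deg
stock end/blade [ 1.58935546 -0.69759381] [  2.21891417 -42.83725837]
stock end/blade [ 1.9354399  -0.69691792] [  1.05801936 -43.81935318]
```

>>> {"api": "jog_arm", "payload": {"deltas": [[1,[0.018,-0.004,-0.045],[-0.0007,0.0002,0.0015]],[1,[0.03,-0.007,-0.075],[-0.0007,0.0002,0.0015]],[1,[0.035,-0.008,-0.089],[-0.0007,0.0002,0.0015]],[1,[0.035,-0.008,-0.089],[-0.0007,0.0002,0.0015]],[1,[0.035,-0.008,-0.089],[-0.0007,0.0002,0.0015]],[1,[0.035,-0.008,-0.089],[-0.0007,0.0002,0.0015]]]}}

```text
t: 5.93
tool_pos: [0.5889, -0.1303, 0.1078]
tool_rot: [2.187, 1.61, 0.401]
contact_force: [0.1, 0.7, -4.9]
opening: 0.014
grip_force: 80.5
```

```bash
python3 st.py
```

```text
5.9333 square est in panel mm [ 6.31 -0.32  2.42] rot err deg [ 0.21  0.13 -0.12] F panel [-2.4  0.7 -4.2] open 0.01402035893740121 dq 0.009
1mm panel x,y,z in units: [[0.00211, -0.00066, 0.00117], [0.00075, 0.00239, 0.0], [-0.00112, 0.00035, 0.00221]]
```

>>> {"api": "jog_arm", "payload": {"deltas": [[1,[0.0011,-0.0004,-0.0022],[0,0,0]],[1,[0.0022,-0.0007,-0.0044],[0,0,0]],[1,[0.0022,-0.0007,-0.0044],[0,0,0]]]}}

```text
t: 6.18
tool_pos: [0.5892, -0.1304, 0.1072]
tool_rot: [2.189, 1.613, 0.398]
contact_force: [-21.5, 3.5, 15.9]
opening: 0.0143
grip_force: 84.2
```

>>> {"api": "jog_arm", "payload": {"deltas": [[1,[0.0011,-0.0004,-0.0022],[0,0,0]],[1,[0.0017,-0.0005,-0.0033],[0,0,0]],[1,[0.0017,-0.0005,-0.0033],[0,0,0]]]}}

```text
t: 6.43
tool_pos: [0.5893, -0.1305, 0.1072]
tool_rot: [2.19, 1.615, 0.396]
contact_force: [-36.8, 8.4, 29.7]
opening: 0.0144
grip_force: 87.2
```

```bash
python3 st.py
```

```text
6.4333 square est in panel mm [ 6.5  -0.34  1.7 ] rot err deg [ 0.16 -0.2  -0.17] F panel [-19.2  -3.   43.9] open 0.014371799563200022 dq 0.003
1mm panel x,y,z in units: [[0.00211, -0.00066, 0.00117], [0.00075, 0.00239, 0.0], [-0.00112, 0.00035, 0.00221]]
```

>>> {"api": "jog_arm", "payload": {"deltas": [[1,[-0.0026,0.0008,0.0051],[0,0,0]],[1,[-0.0047,0.0015,0.0039],[0,0,0]],[1,[-0.0068,0.0021,0.0028],[0,0,0]],[1,[-0.0089,0.0028,0.0016],[0,0,0]],[1,[-0.011,0.0034,0.0004],[0,0,0]],[1,[-0.011,0.0034,0.0004],[0,0,0]]]}}

```text
t: 6.93
tool_pos: [0.5886, -0.1301, 0.1069]
tool_rot: [2.183, 1.607, 0.405]
contact_force: [0.3, 0.1, 7.0]
opening: 0.0143
grip_force: 81.9
```

```bash
python3 st.py
```

```text
6.9333 square est in panel mm [ 5.62 -0.26  1.78] rot err deg [ 0.29  0.42 -0.11] F panel [3.5 0.2 6. ] open 0.014298315088832092 dq 0.003
1mm panel x,y,z in units: [[0.00211, -0.00066, 0.00117], [0.00075, 0.00239, 0.0], [-0.00112, 0.00035, 0.00221]]
```

>>> {"api": "jog_arm", "payload": {"deltas": [[1,[-0.0028,0.0008,-0.0004],[0,0,0]],[1,[-0.0055,0.0018,-0.0008],[0,0,0]],[1,[-0.0083,0.0026,-0.0012],[0,0,0]],[1,[-0.0083,0.0026,-0.0012],[0,0,0]]]}}

```text
t: 7.27
tool_pos: [0.5833, -0.1284, 0.1039]
tool_rot: [2.187, 1.61, 0.401]
contact_force: [0.3, -0.0, 6.3]
opening: 0.0142
grip_force: 81.7
```

```bash
python3 st.py;  python3 - <<'E'
from h import *
w=cal("wrist"); im=ctrl.get_image("wrist"); np.save("pics/w5.npy",im); np.save("pics/w5T.npy",w[2]); save("pics/w5.png",im)
g=cv2.GaussianBlur(im,(3,3),0).astype(int)
for y in (95,120,150,180): print(y,[tuple(v) for v in g[y,222:246:2]])
print(g[140:215:3,225].tolist())
E
```

```text
7.2667 square est in panel mm [-0.69 -0.22  1.74] rot err deg [ 0.2   0.13 -0.13] F panel [3.2 0.1 5.4] open 0.014227886011395444 dq 0.005
1mm panel x,y,z in units: [[0.00211, -0.00066, 0.00117], [0.00075, 0.00239, 0.0], [-0.00112, 0.00035, 0.00221]]
95 [(np.int64(224), np.int64(224), np.int64(224)), (np.int64(212), np.int64(212), np.int64(211)), (np.int64(173), np.int64(173), np.int64(172)), (np.int64(149), np.int64(149), np.int64(149)), (np.int64(137), np.int64(137), np.int64(137)), (np.int64(134), np.int64(135), np.int64(135)), (np.int64(117), np.int64(120), np.int64(120)), (np.int64(138), np.int64(147), np.int64(147)), (np.int64(160), np.int64(169), np.int64(170)), (np.int64(160), np.int64(168), np.int64(170)), (np.int64(160), np.int64(168), np.int64(170)), (np.int64(160), np.int64(170), np.int64(171))]
120 [(np.int64(223), np.int64(225), np.int64(223)), (np.int64(224), np.int64(225), np.int64(224)), (np.int64(224), np.int64(225), np.int64(224)), (np.int64(207), np.int64(208), np.int64(206)), (np.int64(156), np.int64(156), np.int64(155)), (np.int64(136), np.int64(136), np.int64(1
[... 1142 characters left out ...]
, (np.int64(127), np.int64(129), np.int64(128)), (np.int64(119), np.int64(123), np.int64(124)), (np.int64(149), np.int64(157), np.int64(157)), (np.int64(160), np.int64(170), np.int64(169)), (np.int64(159), np.int64(168), np.int64(168)), (np.int64(159), np.int64(167), np.int64(168))]
[[216, 218, 215], [221, 222, 220], [223, 223, 223], [222, 224, 222], [222, 223, 221], [220, 221, 219], [219, 220, 218], [218, 220, 217], [218, 220, 217], [216, 217, 215], [219, 220, 217], [219, 220, 217], [218, 220, 217], [218, 219, 217], [217, 218, 217], [216, 218, 217], [216, 217, 216], [216, 217, 216], [195, 195, 195], [133, 134, 133], [129, 130, 130], [128, 130, 129], [94, 95, 95], [42, 44, 50], [45, 46, 52]]
```

>>> {"api": "jog_arm", "payload": {"deltas": [[1,[-0.0021,0.0007,-0.0012],[0,0,0]],[1,[-0.0042,0.0013,-0.0024],[0,0,0]],[1,[-0.0063,0.002,-0.0036],[0,0,0]],[1,[-0.0063,0.002,-0.0036],[0,0,0]]]}}

```text
t: 7.65
tool_pos: [0.5828, -0.1283, 0.1037]
tool_rot: [2.182, 1.607, 0.405]
contact_force: [12.7, -1.4, 0.0]
opening: 0.0143
grip_force: 80.2
```

```bash
python3 st.py
```

```text
7.65 square est in panel mm [-1.27 -0.2   1.84] rot err deg [ 0.32  0.46 -0.14] F panel [11.1  2.4 -5.8] open 0.01425409568254794 dq 0.003
1mm panel x,y,z in units: [[0.00211, -0.00066, 0.00117], [0.00075, 0.00239, 0.0], [-0.00112, 0.00035, 0.00221]]
```

>>> {"api": "jog_arm", "payload": {"deltas": [[1,[0.0011,-0.0003,-0.0022],[0,0,0]],[1,[0.0011,-0.0003,-0.0022],[0,0,0]],[0.5,[0.0011,-0.0003,-0.0022],[0,0,0]],[0.3,[0.0011,-0.0003,-0.0022],[0,0,0]],[0,[0.0011,-0.0003,-0.0022],[0,0,0]],[0,[0.0011,-0.0003,-0.0022],[0,0,0]]]}}

```text
t: 8.15
tool_pos: [0.579, -0.1271, 0.0984]
tool_rot: [2.191, 1.614, 0.397]
contact_force: [-0.1, 1.1, -0.3]
opening: 0.0427
grip_force: 0.0
```

```bash
python3 st.py
python3 - <<'E'
from h import *
w=cal("wrist"); im=ctrl.get_image("wrist"); np.save("pics/w6.npy",im); np.save("pics/w6T.npy",w[2]); save("pics/w6.png",im)
E
```

```text
8.15 square est in panel mm [-7.24 -0.19 -0.95] rot err deg [ 0.09 -0.22 -0.13] F panel [-0.5  1.  -0. ] open 0.042650951057026945 dq 0.004
1mm panel x,y,z in units: [[0.00211, -0.00066, 0.00117], [0.00075, 0.00239, 0.0], [-0.00112, 0.00035, 0.00221]]
```

View pics/w6.png

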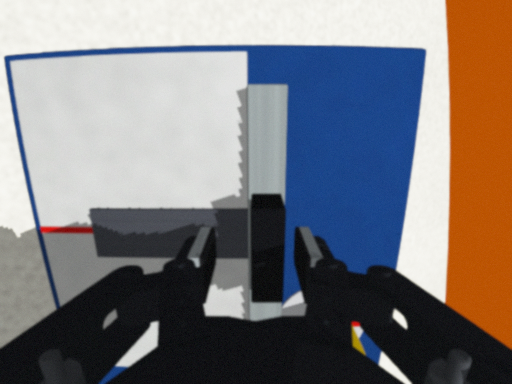

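The square sits against the panel edge: stock columns 248–288, edge at column 248, red line at row 230, blade rows 209–257. I retract along the slope normal, then plan the move to above the clip.

>>> {"api": "jog_arm", "payload": {"deltas": [[0,[-0.02,0.006,0.04],[0,0,0]],[-0.3,[-0.05,0.016,0.1],[0,0,0]],[-0.3,[-0.09,0.028,0.177],[0,0,0]],[-0.3,[-0.09,0.028,0.177],[0,0,0]],[-0.3,[-0.09,0.028,0.177],[0,0,0]],[-0.3,[-0.09,0.028,0.177],[0,0,0]]]}}

```text
t: 8.7
tool_pos: [0.5439, -0.1161, 0.1704]
tool_rot: [2.19, 1.613, 0.398]
contact_force: [0.6, -0.6, -0.4]
opening: 0.0555
grip_force: 0.0
```

```bash
cat > cl.py <<'E'
from h import *
import sys
P=np.load("pan2.npz"); t=P["t"]+P["R"]@np.array([-.001,0,.00175]); np.savez("pan3.npz",R=P["R"],t=t)
o=ctrl.get_obs(); Rt=R.from_rotvec(o["tool_rot"]).as_matrix()
print("TCP panel",((P["R"].T@(o["tool_pos"]-t))*1e3).round(1),"open",o["opening"],o["q"].round(2),o["t"])
def go(x,y,z,th): return plan(o["tool_pos"],Rt,t+P["R"]@(np.array([x,y,z])/1e3),flip(P["R"]@R.from_euler("z",-th).as_matrix()))
for a in sys.argv[1:]: print(a,go(*map(float,a.split(","))))
E
python3 cl.py 48,-70,95,.45
python3 - <<'E'
from h import *
w=cal("wrist"); im=ctrl.get_image("wrist"); np.save("pics/w7.npy",im); np.save("pics/w7T.npy",w[2]); save("pics/w7.png",im)
c=wc("w7"); g=cv2.GaussianBlur(im,(3,3),0).astype(float); P=np.load("pan3.npz")
F=lambda px,z:(onplane(c,px,P["t"]+P["R"]@[0,0,z/1e3],P["R"][:,2])-P["t"])@P["R"]*1e3
M=[(0,80,12),(20,80,12),(0,95,6),(0,0,6),(-90,15,9.5),(-120,0,6)]
q=proj(c,np.array(M)/1e3@P["R"].T+P["t"]); print(q.round(0).tolist())
for (u,v) in q[:2]: 
    for dy in (12,40):
        y=int(v)+dy; x0=int(u)-14; print(y,x0,g[y,x0:x0+28,0].astype(int).tolist())
E
```

```text
TCP panel [ 5.5 -1.8 94.6] open 0.05551749060373196 [-0.36 -0.38  2.15  0.03  0.88 -0.07] 8.7
48,-70,95,.45 ([0.038, -0.1907, 0.0508], [0.0648, -0.0207, -0.1272])
[[247.0, 94.0], [273.0, 94.0], [247.0, 74.0], [248.0, 193.0], [140.0, 176.0], [109.0, 192.0]]
105 233 [221, 221, 221, 221, 221, 220, 221, 219, 212, 196, 171, 148, 136, 129, 129, 138, 150, 156, 157, 157, 158, 159, 159, 158, 157, 156, 156, 156]
133 233 [216, 217, 218, 218, 220, 220, 220, 220, 215, 201, 175, 150, 137, 130, 128, 135, 148, 155, 156, 156, 157, 157, 157, 157, 156, 155, 155, 156]
105 259 [156, 156, 157, 159, 160, 160, 162, 164, 163, 161, 158, 156, 152, 137, 106, 68, 39, 27, 25, 26, 28, 28, 27, 26, 27, 27, 26, 25]
133 259 [155, 156, 157, 159, 160, 161, 163, 163, 163, 161, 158, 155, 147, 125, 87, 51, 33, 29, 27, 25, 25, 25, 25, 25, 24, 26, 27, 26]
```

I've used all ten picture views, so from here I check numerically.

```bash
cat > fl.py <<'E'
from h import *
import sys
n=sys.argv[1]; c=wc(n); g=cv2.GaussianBlur(np.load(f"pics/{n}.npy"),(3,3),0).astype(float); P=np.load("pan3.npz")
F=lambda px,z:(onplane(c,px,P["t"]+P["R"]@[0,0,z/1e3],P["R"][:,2])-P["t"])@P["R"]*1e3
J=lambda x,y,z:proj(c,[P["t"]+P["R"]@(np.array([x,y,z])/1e3)])[0]
from scipy.ndimage import map_coordinates as mc
def edge(a,b,ch,z,thr):  # crossing along the panel segment a->b (panel xy at height z)
    s=np.linspace(0,1,81); A=np.array(a,float);B=np.array(b,float); Q=np.array([J(*(A+k*(B-A)),z) for k in (0,1)]); pts=Q[0]+s[:,None]*(Q[1]-Q[0])
    v=mc(g[...,ch],[pts[:,1],pts[:,0]],order=1); k=cross(v,thr)
    return (A+(B-A)*k[0]/80).round(1).tolist() if len(k) else (v[::16].astype(int).tolist())
print("panel edge x (z6)",[edge((-8,y),(8,y),0,6,110) for y in (84,87,90,93)], "right",[edge((-8,y),(8,y),0,6,110) for y in (-86,-90,-95,-100)])
print("stock x=20",[edge((12,y),(28,y),0,12,90) for y in (75,65,55,45,35,-30,-45,-60,-75)])
print("blade +y",[edge((x,24),(x,6),1,9.5,100) for x in (-85,-70,-50)],"-y",[edge((x,-24),(x,-6),1,9.5,75) for x in (-85,-70,-50)])
def red(x):
    s=np.linspace(-8,8,65); pts=np.array([J(x,y,6) for y in s]); v=mc(g[...,0],[pts[:,1],pts[:,0]],order=1)-mc(g[...,1],[pts[:,1],pts[:,0]],order=1); v[v<15]=0; return round((v*s).sum()/max(v.sum(),1),1)
print("red y",[red(x) for x in (-120,-112,-104,-98)])
E
python3 fl.py w7
```

```text
panel edge x (z6) [[0.6, 84.0], [0.5, 87.0], [0.5, 90.0], [0.5, 93.0]] right [[1.7, -86.0], [1.6, -90.0], [1.7, -95.0], [1.7, -100.0]]
stock x=20 [[20.1, 75.0], [20.2, 65.0], [20.2, 55.0], [20.3, 45.0], [20.3, 35.0], [22, 22, 30, 42, 27, 25], [21.0, -45.0], [155, 157, 148, 128, 123, 123], [153, 153, 116, 104, 124, 124]]
blade +y [[-85.0, 13.4], [-70.0, 13.3], [-50.0, 13.4]] -y [[128, 135, 170, 77, 76, 78], [128, 190, 180, 79, 78, 79], [126, 127, 117, 78, 77, 80]]
red y [np.float64(-0.5), np.float64(-0.5), np.float64(-0.4), np.float64(-0.4)]
```

>>> {"api": "jog_arm", "payload": {"deltas": [[-0.3,[0.038,-0.19,0.051],[0.065,-0.021,-0.127]],[-0.3,[0.038,-0.19,0.051],[0.065,-0.021,-0.127]],[-0.3,[0.038,-0.19,0.051],[0.065,-0.021,-0.127]],[-0.3,[0.038,-0.19,0.051],[0.065,-0.021,-0.127]],[-0.3,[0.038,-0.19,0.051],[0.065,-0.021,-0.127]],[-0.3,[0.038,-0.19,0.051],[0.065,-0.021,-0.127]],[-0.3,[0.038,-0.19,0.051],[0.065,-0.021,-0.127]]]}}

```text
t: 9.33
tool_pos: [0.5592, -0.1918, 0.1898]
tool_rot: [2.546, 1.105, 0.524]
contact_force: [0.4, -0.5, 0.4]
opening: 0.0555
grip_force: 0.0
```

```bash
python3 cl.py 48,-70,45,.45 48,-70,21.5,.45
python3 - <<'E'
from h import *
w=cal("wrist"); im=ctrl.get_image("wrist"); np.save("pics/w8.npy",im); np.save("pics/w8T.npy",w[2]); save("pics/w8.png",im)
c=wc("w8"); P=np.load("pan3.npz"); g=cv2.GaussianBlur(im,(3,3),0).astype(int)
m=((g[...,0]-g[...,2]>60)&(g[...,1]-g[...,2]>40)).astype(np.uint8)
n,l,s,ct=cv2.connectedComponentsWithStats(m)
for k in range(1,n):
    if s[k,4]>60: print(s[k].tolist(),cv2.boxPoints(cv2.minAreaRect(np.argwhere(l==k)[:,::-1].astype(np.float32))).round(1).tolist())
hi=((g[...,0]>170)&(g[...,1]>140)&(g[...,2]<80)).astype(np.uint8); n,l,s,ct=cv2.connectedComponentsWithStats(hi)
F=lambda px,z:(onplane(c,px,P["t"]+P["R"]@[0,0,z/1e3],P["R"][:,2])-P["t"])@P["R"]*1e3
for k in range(1,n):
    if s[k,4]>60:
        b=cv2.boxPoints(cv2.minAreaRect(np.argwhere(l==k)[:,::-1].astype(np.float32))); print("bright",s[k,4],b.round(1).tolist(),"at z48",F(b,48)[:,:2].round(1).tolist())
for th in (.3,.45,.6):
    a=np.array([-np.sin(th),-np.cos(th)]);e=np.array([a[1],-a[0]]);b=np.array([48,-70]); f=lambda r,q,z:P["R"]@(np.r_[b+r*a+q*e,z]/1e3)+P["t"]
    print(th,"bar top corners",proj(c,[f(22,6,48),f(22,-6,48),f(-22,-6,48),f(-22,6,48),f(48,0,22)]).round(1).tolist())
E
```

```text
TCP panel [ 47.5 -69.4  94.3] open 0.05550522197309199 [-0.5  -0.3   2.06  0.12  0.91  0.2 ] 9.3333
48,-70,45,.45 ([0.0559, -0.0192, -0.1082], [0.0, -0.0002, -0.0007])
48,-70,21.5,.45 ([0.0822, -0.0274, -0.16], [0.0, -0.0002, -0.0007])
[362, 0, 150, 264, 19858] [[362.0, 0.0], [511.0, 0.0], [511.0, 263.0], [362.0, 263.0]]
[244, 170, 26, 85, 1366] [[241.89999389648438, 171.0], [259.5, 168.8000030517578], [270.0, 252.60000610351562], [252.39999389648438, 254.8000030517578]]
[456, 279, 31, 29, 394] [[449.0, 294.1000061035156], [466.70001220703125, 278.29998779296875], [487.0, 301.1000061035156], [469.20001220703125, 316.8999938964844]]
bright 1160 [[242.6999969482422, 172.10000610351562], [258.79998779296875, 170.0], [269.70001220703125, 252.10000610351562], [253.6999969482422, 254.1999969482422]] at z48 [[53.4, -40.4], [63.9, -43.8], [44.7, -103.2], [33.2, -99.7]]
0.3 bar top corners [[250.7, 241.4], [266.9, 239.2], [258.3, 181.1], [241.1, 183.6], [262.7, 254.8]]
0.45 bar top corners [[246.1, 240.5], [262.5, 240.6], [263.2, 182.1], [245.8, 182.0], [254.3, 255.4]]
0.6 bar top corners [[241.7, 239.1], [257.9, 241.4], [267.8, 183.7], [250.6, 181.1], [245.8, 254.8]]
```

The square checks out: flush within about 0.5 mm along its length, and the blade is about 1 mm off the red line. Next I refine the clip angle from per-row edges.

Run:
```python
from h import *
c=wc("w8"); P=np.load("pan3.npz"); g=cv2.GaussianBlur(np.load("pics/w8.npy"),(3,3),0).astype(int)
m=((g[...,0]-g[...,2]>60)&(g[...,1]-g[...,2]>40))
for y in range(166,258,6):
    x=np.where(m[y,230:290])[0]
    if len(x): print(y,x.min()+230,x.max()+230,g[y,230+int(x.mean())].tolist())
f=lambda r,q,z,th:(lambda a,e:P["R"]@(np.r_[np.array([48,-70])+r*a+q*e,z]/1e3)+P["t"])(np.array([-np.sin(th),-np.cos(th)]),np.array([-np.cos(th),np.sin(th)]))
for th in (.3,.4): print(th,"tail z22",proj(c,[f(-24,3,22,th),f(-24,-3,22,th),f(48,6,22,th),f(48,-6,22,th),f(22,0,22,th),f(22,0,48,th),f(-22,0,48,th),f(-22,0,22,th)]).round(1).tolist())
```

```text
172 249 255 [230, 201, 14]
178 245 260 [169, 141, 3]
184 244 261 [236, 211, 0]
190 245 262 [237, 211, 0]
196 245 262 [237, 212, 0]
202 246 263 [237, 211, 0]
208 247 264 [236, 210, 0]
214 248 264 [237, 211, 0]
220 249 265 [237, 211, 0]
226 250 266 [237, 212, 0]
232 250 266 [235, 209, 0]
238 253 267 [202, 171, 1]
244 254 268 [237, 211, 0]
250 255 269 [236, 210, 0]
0.3 tail z22 [[246.1, 172.6], [253.7, 171.5], [255.7, 255.7], [269.8, 253.9], [258.4, 226.6], [258.8, 240.3], [249.7, 182.4], [250.3, 174.6]]
0.4 tail z22 [[249.1, 171.9], [256.8, 171.6], [250.0, 255.6], [264.2, 255.0], [255.7, 226.8], [255.8, 240.5], [252.9, 182.1], [253.1, 174.3]]
```

Clip θ is about 0.34, with its axis within about 1.5 mm. I descend onto it.

```bash
python3 cl.py 49,-69.5,60,.34 49,-69.5,22,.34
```

```text
TCP panel [ 47.7 -69.3  94.6] open 0.05543973814607294 [-0.5  -0.3   2.06  0.12  0.91  0.2 ] 9.3833
49,-69.5,60,.34 ([0.0412, -0.0135, -0.0749], [-0.0156, 0.005, 0.0302])
49,-69.5,22,.34 ([0.0838, -0.0268, -0.1588], [-0.0156, 0.005, 0.0302])
```

>>> {"api": "jog_arm", "payload": {"deltas": [[-0.3,[0.02,-0.007,-0.037],[-0.0156,0.005,0.03]],[-0.3,[0.041,-0.0135,-0.075],[-0.0156,0.005,0.03]],[-0.3,[0.055,-0.018,-0.1],[-0.0156,0.005,0.03]],[-0.3,[0.07,-0.0225,-0.13],[-0.0156,0.005,0.03]],[-0.3,[0.084,-0.027,-0.159],[-0.0156,0.005,0.03]],[-0.3,[0.084,-0.027,-0.159],[-0.0156,0.005,0.03]],[-0.3,[0.084,-0.027,-0.159],[-0.0156,0.005,0.03]]], "squeeze": 40}}

```text
t: 9.97
tool_pos: [0.5927, -0.2024, 0.1267]
tool_rot: [2.47, 1.232, 0.495]
contact_force: [0.2, 0.3, -0.8]
opening: 0.0558
grip_force: 0.0
```

>>> {"api": "jog_arm", "payload": {"deltas": [[0.5,[0,0,0],[0,0,0]],[1,[0,0,0],[0,0,0]],[1,[0,0,0],[0,0,0]],[1,[0,0,0],[0,0,0]],[1,[0,0,0],[0,0,0]],[1,[0,0,0],[0,0,0]]]}}

```text
t: 10.47
tool_pos: [0.5918, -0.2017, 0.1278]
tool_rot: [2.473, 1.233, 0.495]
contact_force: [-10.0, 6.0, 6.3]
opening: 0.0113
grip_force: 39.9
```

```bash
python3 cl.py 48,-70,22,.34 48,-70,22,.75 48,-70,22,1.16 48,-70,22,1.571; python3 -c "
from h import *
o=ctrl.get_obs();print(o['contact_force'],o['wrist_torque'],o['grip_force'])"
```

```text
TCP panel [ 48.5 -69.1  23.5] open 0.011265271262716021 [-0.49 -0.14  2.03  0.12  0.77  0.09] 10.4667
48,-70,22,.34 ([-0.0001, -0.0024, -0.0038], [-0.0008, -0.0006, 0.0004])
48,-70,22,.75 ([-0.0001, -0.0024, -0.0038], [0.0575, -0.0188, -0.1149])
48,-70,22,1.16 ([-0.0001, -0.0024, -0.0038], [0.1159, -0.037, -0.2302])
48,-70,22,1.571 ([-0.0001, -0.0024, -0.0038], [0.1744, -0.0553, -0.3458])
[-10.03814055   5.98967857   6.27068565] [0.72847019 1.21722635 0.18816399] 39.904056787490845
```

>>> {"api": "jog_arm", "payload": {"deltas": [[1,[-0.0013,0.0017,-0.0009],[0.02,-0.006,-0.04]],[1,[-0.0013,0.0017,-0.0009],[0.037,-0.0116,-0.073]],[1,[-0.0013,0.0017,-0.0009],[0.055,-0.017,-0.109]],[1,[-0.0013,0.0017,-0.0009],[0.073,-0.023,-0.144]],[1,[-0.0013,0.0017,-0.0009],[0.091,-0.0284,-0.18]],[1,[-0.0013,0.0017,-0.0009],[0.109,-0.034,-0.215]]]}}

```text
t: 10.97
tool_pos: [0.5916, -0.2014, 0.1276]
tool_rot: [2.874, 0.243, 0.661]
contact_force: [-8.2, 4.7, 4.6]
opening: 0.0115
grip_force: 39.8
```

```bash
python3 cl.py 48,-70,22,1.571; python3 -c "
from h import *
P=np.load('pan3.npz');o=ctrl.get_obs();Q=P['R'].T;y=Q@R.from_rotvec(o['tool_rot']).as_matrix()[:,1];print('theta',-np.arctan2(y[1],y[0]),Q@o['contact_force'],Q@o['wrist_torque'],o['grip_force'])"
```

```text
TCP panel [ 48.1 -68.8  23.4] open 0.011450516294386086 [-0.48 -0.14  2.03  0.12  0.77  0.85] 10.9667
48,-70,22,1.571 ([0.0005, -0.0032, -0.0033], [0.0671, -0.0222, -0.1329])
theta 1.0980155269651886 [-6.01004514  2.03856828  8.45798539] [0.38929447 1.13107857 0.08547989] 39.75603640079498
```

>>> {"api": "jog_arm", "payload": {"deltas": [[1,[-0.0005,0.0004,0],[0.017,-0.0055,-0.034]],[1,[-0.0005,0.0004,0],[0.034,-0.011,-0.067]],[1,[-0.0005,0.0004,0],[0.05,-0.0165,-0.1]],[1,[-0.0005,0.0004,0],[0.067,-0.022,-0.133]],[1,[-0.0005,0.0004,0],[0.067,-0.022,-0.133]],[1,[-0.0005,0.0004,0],[0.067,-0.022,-0.133]],[1,[-0.0005,0.0004,0],[0.067,-0.022,-0.133]]]}}

```text
t: 11.55
tool_pos: [0.5916, -0.2011, 0.1276]
tool_rot: [2.944, -0.444, 0.732]
contact_force: [-5.4, 5.1, 3.9]
opening: 0.0113
grip_force: 39.5
```

```bash
python3 cl.py 48,-70,22,1.571; python3 -c "
from h import *
P=np.load('pan3.npz');o=ctrl.get_obs();Q=P['R'].T;y=Q@R.from_rotvec(o['tool_rot']).as_matrix()[:,1];print('theta',-np.arctan2(y[1],y[0]),Q@o['contact_force'],Q@o['wrist_torque'],o['grip_force'])"
```

```text
TCP panel [ 48.  -68.5  23.5] open 0.011299519279756599 [-0.48 -0.14  2.04  0.12  0.77  1.32] 11.55
48,-70,22,1.571 ([0.0005, -0.004, -0.0033], [0.0011, -0.0007, -0.0013])
theta 1.5654551619760708 [-4.08050125  3.20458006  6.58093582] [ 0.51912585  1.00254986 -0.00753734] 39.46411371231079
```

>>> {"api": "jog_arm", "payload": {"deltas": [[0.5,[0,0,0],[0,0,0]],[0.1,[0,0,0],[0,0,0]],[0,[0,0,0],[0,0,0]],[0,[0,0,0],[0,0,0]],[0,[-0.02,0.006,0.04],[0,0,0]],[0,[-0.05,0.016,0.1],[0,0,0]],[0,[-0.09,0.028,0.177],[0,0,0]],[0,[-0.12,0.038,0.237],[0,0,0]],[0,[-0.12,0.038,0.237],[0,0,0]],[0,[-0.12,0.038,0.237],[0,0,0]],[0,[-0.12,0.038,0.237],[0,0,0]]]}}

```text
t: 12.47
tool_pos: [0.5443, -0.1871, 0.222]
tool_rot: [2.941, -0.444, 0.734]
contact_force: [-0.1, -0.3, -0.9]
opening: 0.0427
grip_force: 0.0
```

```bash
python3 cl.py -40,-30,150,0
python3 - <<'E'
from h import *
w=cal("wrist"); im=ctrl.get_image("wrist"); np.save("pics/w9.npy",im); np.save("pics/w9T.npy",w[2])
c=wc("w9"); P=np.load("pan3.npz"); g=cv2.GaussianBlur(im,(3,3),0).astype(int)
m=((g[...,0]-g[...,2]>60)&(g[...,1]-g[...,2]>40)).astype(np.uint8)
n,l,s,ct=cv2.connectedComponentsWithStats(m)
for k in range(1,n):
    if s[k,4]>60: print(s[k].tolist(),cv2.boxPoints(cv2.minAreaRect(np.argwhere(l==k)[:,::-1].astype(np.float32))).round(1).tolist())
f=lambda r,q,z,th:(lambda a,e:P["R"]@(np.r_[np.array([48,-69])+r*a+q*e,z]/1e3)+P["t"])(np.array([-np.sin(th),-np.cos(th)]),np.array([-np.cos(th),np.sin(th)]))
for th in (1.45,1.57,1.7): print(th,proj(c,[f(-24,0,22,th),f(48,0,22,th),f(-22,0,48,th),f(22,0,48,th)]).round(1).tolist())
for y in range(110,260,7):
    x=np.where(m[y,200:320])[0]
    if len(x): print(y,x.min()+200,x.max()+200)
print("stock -y end",proj(c,[P["t"]+P["R"]@(np.array(v)/1e3) for v in ((0,-80,12),(20,-80,12),(0,-105,6))]).round(0).tolist())
E
```

```text
TCP panel [ 48.8 -69.3 130. ] open 0.042697084896171626 [-0.5  -0.38  2.06  0.11  0.97  1.33] 12.4667
-40,-30,150,0 ([-0.1801, 0.1595, -0.0602], [-0.2225, 0.0711, 0.4402])
[0, 0, 101, 33, 1693] [[-0.0, 0.0], [100.0, 0.0], [100.0, 32.0], [0.0, 32.0]]
[246, 163, 15, 76, 1036] [[246.0, 163.0], [260.0, 163.0], [260.0, 238.0], [246.0, 238.0]]
[407, 219, 66, 66, 2253] [[407.0, 219.0], [472.0, 219.0], [472.0, 284.0], [407.0, 284.0]]
1.45 [[249.7, 166.0], [258.5, 239.0], [249.6, 174.1], [255.7, 224.2]]
1.57 [[252.9, 165.8], [252.6, 239.3], [252.8, 173.9], [252.6, 224.4]]
1.7 [[256.3, 166.1], [246.2, 238.9], [256.3, 174.1], [249.3, 224.2]]
166 251 256
173 247 260
180 246 260
187 246 260
194 246 260
201 247 260
208 247 260
215 246 260
222 247 260
229 247 259
236 247 260
stock -y end [[264.0, 235.0], [264.0, 216.0], [288.0, 233.0]]
```

The clip reads about 1.57. I'll turn back and re-check the square from a clear pose.

```bash
python3 cl.py 0,-60,170,0.0
```

```text
TCP panel [ 48.1 -69.2 129.2] open 0.04296529719173197 [-0.5  -0.38  2.06  0.11  0.97  1.33] 12.5167
0,-60,170,0.0 ([-0.14, 0.0681, 0.0337], [-0.2224, 0.0705, 0.4404])
```

>>> {"api": "jog_arm", "payload": {"deltas": [[0,[-0.05,0.02,0.06],[-0.05,0.016,0.1]],[0,[-0.14,0.068,0.034],[-0.111,0.035,0.22]],[0,[-0.14,0.068,0.034],[-0.222,0.07,0.44]],[0,[-0.14,0.068,0.034],[-0.222,0.07,0.44]],[0,[-0.14,0.068,0.034],[-0.222,0.07,0.44]],[0,[-0.14,0.068,0.034],[-0.222,0.07,0.44]],[0,[-0.14,0.068,0.034],[-0.222,0.07,0.44]],[0,[-0.14,0.068,0.034],[-0.222,0.07,0.44]],[0,[-0.14,0.068,0.034],[-0.222,0.07,0.44]],[0,[-0.14,0.068,0.034],[-0.222,0.07,0.44]],[0,[-0.14,0.068,0.034],[-0.222,0.07,0.44]],[0,[-0.14,0.068,0.034],[-0.222,0.07,0.44]]]}}

```text
t: 13.52
tool_pos: [0.4881, -0.1596, 0.2336]
tool_rot: [2.247, 1.551, 0.42]
contact_force: [0.5, -0.0, -0.8]
opening: 0.0429
grip_force: 0.0
```

>>> {"api": "jog_arm", "payload": {"deltas": [[0,[0,0,0],[0,0,0]],[0,[0,0,0],[0,0,0]],[0,[0,0,0],[0,0,0]],[0,[0,0,0],[0,0,0]]]}}

```text
t: 13.85
tool_pos: [0.4884, -0.1598, 0.2353]
tool_rot: [2.252, 1.541, 0.424]
contact_force: [-0.1, 0.1, -0.1]
opening: 0.0429
grip_force: 0.0
```

```bash
python3 cl.py
python3 - <<'E'
from h import *
w=cal("wrist"); im=ctrl.get_image("wrist"); np.save("pics/wa.npy",im); np.save("pics/waT.npy",w[2])
E
python3 fl.py wa
python3 - <<'E'
from h import *
a=np.load("pics/top0.npy").astype(int); b=ctrl.get_image("top").astype(int); d=abs(cv2.GaussianBlur(abs(a-b).astype(np.float32).max(2),(5,5),0))
for n,(x,y) in dict(can=(180,122),bottle=(128,148),tape=(387,219)).items(): print(n,d[y-25:y+25,x-25:x+25].max().round(0))
E
```

```text
TCP panel [  0.8 -60.  170.7] open 0.042915804982126944 [-0.52 -0.57  2.17  0.12  1.07 -0.18] 13.85
panel edge x (z6) [[0.9, 84.0], [1.0, 87.0], [0.9, 90.0], [0.7, 93.0]] right [[1.6, -86.0], [1.9, -90.0], [2.0, -95.0], [1.9, -100.0]]
stock x=20 [[20.4, 75.0], [20.7, 65.0], [20.4, 55.0], [20.7, 45.0], [20.7, 35.0], [20.8, -30.0], [21.1, -45.0], [154, 155, 154, 196, 209, 211], [156, 148, 149, 149, 151, 134]]
blade +y [[-85.0, 12.2], [-70.0, 12.1], [-50.0, 12.3]] -y [[215, 215, 165, 79, 77, 79], [214, 215, 172, 80, 77, 79], [215, 216, 165, 81, 79, 79]]
red y [np.float64(-0.5), np.float64(-0.5), np.float64(-0.4), np.float64(-0.3)]
can 18.0
bottle 18.0
tape 18.0
```

```bash
python3 -c "
from station import ctrl
print(ctrl.finish_job())"
```

```text
the job is handed in; nothing more can be done
None
```

The job is handed in at about 14 s; the interface returned no verdict. My last measurements had the square flush along the panel edge to about 0.5 mm, the blade 1–2.5 mm off the red line, the clip at about 1.57 rad, the gripper clear of everything and the can, bottle and tape unmoved.

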